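Ready the heated bush mould for pouring

ROBOT

A 7-joint arm with a two-finger parallel gripper is mounted at the origin on a cart in front of the work surface, level with it; the furniture and walls round the work are solid. World frame = base frame: x ahead of the robot, y to its left, z up, the work surface at z = 0. Lengths are in m, angles in rad, forces in N, time in s.
With the tool pointing down it reaches from about 0.425 to 0.925 m from the base axis. Payload 6.8 kg.
Tool frame: the origin (TCP) lies midway between the tips of the shut fingers; the grasp point (between the pads) lies 19 mm behind it; x points along the fingers, y is the direction in which the jaws open and shut, and the axes are right-handed (so a half turn about x gives the same grasp; the last joint's range is limited). The gripper opens to 88 mm and grips with 3 to 60 N. Pads are 20 mm wide; open, the fingers measure 115 mm over their backs; the gripper's body (75 mm by 178 mm) begins 61 mm behind the grasp point.
Start: joints at [-0.108, 0.477, 0.022, 1.555, -0.011, 1.109, -0.083], TCP at [0.675, 0, 0.223] pointing down, gripper open.
Joint ranges: [-2.96, 2.96], [-0.34, 2.1], [-1.41, 1.46], [0.24, 2.44], [-1.37, 4.51], [0.17, 1.92], [-2.96, 2.96]. Speed limits (rad/s): [2.39, 2.39, 3.14, 3.14, 3.14, 3.14, 3.14].

INTERFACE

Orientations are given as a 3x3 rotation matrix whose columns are the frame's x, y, z axes.
In Python, from plant import state, read_camera, camera_info, job_done gives the robot as it stands. The module is installed in compiled form; this text tells all that it offers.
- The arm moves only by the tool servo_tool, never from a script. Its arguments are lists of equal length, an entry for each row: "slide": the shift along the tool's x, y, z in m, a list of three; "turn": the turn about the tool's x in rad. In form: {"slide": [[x, y, z], ...], "turn": [turn, ...]}. A call has 1 to 8 rows; each row is the pose to reach, as a shift and turn from the pose commanded when the call began, along the tool's axes at that moment; what a row does not reach only later rows make up. A row lasts 1/8 s, in which the tool goes at most 62.5 mm and 10.7 degrees, less where a joint would pass 70% of its speed; a pose out of reach is approached as far as the arm can. A call with a gripper value outside its range is refused whole. "fingers" is the finger opening in m, from 0 to 0.0878, set as the call begins (left out, the last holds). The fingers move at their own pace and stop on an object; "force" is the grip in N (left out, the last holds). Time passes only in rows, so rows that repeat a pose let the fingers close. It gives the time, the measured TCP pose, the force and the opening at its end, in the units of the state.
- state(): the state, without advancing time (a new reading comes with each control period).
- read_camera(name): name is "scene" or "side" or "wrist"; returns (picture, depth): 384x512x3 uint8, red, green, blue; 384x512 float32, m along the optical axis (not along the pixel's ray), 0 where there is no reading.
- camera_info(name): a dict with "camera_matrix" (3x3 intrinsics, pixels), "dist_coeffs" ([k1, k2, p1, p2, k3] as OpenCV has them; the pictures are not rectified), "eye" and "orientation" of the camera in the world. Camera axes: x right, y up, looking along -z (the intrinsics and any distortion apply to the point x, -y, -z); pixel columns grow to the right and rows downward; lengths in m; the calibration is good to about 2 mm. A picture is of the moment at which its call begins: read the wrist's pose just before it. camera_info takes no time and is no camera call; for the wrist camera it gives the pose at the moment of the call.
- job_done(): hands the job in, once; it reports no verdict.
The state is a dict: "time_s": time; "joints": joint angles; "dq": joint speeds; "effort": joint torques, N m; "ee_pos": TCP position; "tcp_rot": TCP orientation; "wrist_force": force on the tool from outside, world axes, zero at the start; "ft_torque": the same for the moment, N m; "width": opening from 0.0 (shut) to 1.0 (fully open).
Only numpy, scipy, OpenCV 4.12 (cv2) and the standard library are available. Lean on these libraries where they do the work, as an engineer would, in place of code of your own. Each camera call takes 0.05 s, during which the arm holds its last target.

TASK

Get the small heated casting mould ready for the pour: first turn the dial on its base until the pointer stands at the brass set mark on the scale, then take the upper half by its bar handle and lower it onto the lower half without letting it drop. Then take the long core pin out of the rack (not the short one with the mushroom head), push it down through the hole in the upper half into the hole below until its collar sits on the upper half, and bear down so that the sprung halves are shut flush. Finish still gripping the pin and pressing: the mould must stay shut under your push, the dial at its mark.

Things in the scene. Friction and masses are not known exactly. Their poses are not given: they have to be found in the camera images.
- mould_base: Heated base, fixed on the bench: grey housing 250 mm along y, from x = -70 to +80 mm, top 38 mm above the bench; an aluminium mould 90 mm wide stands on its -y side, a dial on its +y side. Origin on the bench; x points to the hinge side (away from the robot at yaw 0), y to the dial side, z up. The lower mould half is part of it, its top (parting plane) 70 mm above the bench.
- mould_lid (a joint): Angle of the upper mould half about its hinge: 0 = flush shut, 0.075 = resting freely on two sprung plungers (halves gape 7 mm at the free edge), 1.57 = upright, stop at 2.0 (leans back and stays). Starts at 1.75 to 1.95. 0.45 kg, swings freely: let go with the handle more than 20 mm above its rest it slams. Pressing it flush against the springs takes 6 to 8 N at the pin hole.
- lid_handle (a point): Middle of the bar handle of the upper half: black round bar, 12 mm thick and 68 mm long, parallel to the hinge, 145 mm from the hinge axis and 11 mm above the underside of the upper half, carried by two 7 mm steel rods at its ends, 30 mm clear of the aluminium block's edge. It can turn between the fingers.
- lid_hinge (a point): Point on the hinge axis, in the middle of the mould's width, 70 mm above the bench; the axis runs along the base's y. At angle q the bar handle lies 145*cos(q) - 11*sin(q) mm from it towards the base's -x and 145*sin(q) + 11*cos(q) mm above it.
- lid_hole (a point): Middle of the mouth of the pin hole in the top of the upper half: 12 mm hole through the 22 mm thick block, 58 mm from the hinge axis, on the middle line; shut, its mouth is 92 mm above the bench. A second 12 mm hole 20 mm nearer the hinge is the pouring gate, not for the pin. z is the hole's axis.
- lower_hole (a point): Mouth of the pin hole in the lower half, straight below the upper hole when shut: 11 mm wide with a chamfer, 16 mm deep, its mouth 59 mm above the bench, at the bottom of a round casting cavity 40 mm wide and 11 mm deep.
- dial (a joint): Angle of the dial, grows clockwise seen from above, 0 to 4.71 rad; stays where it is left (friction 0.04 N m). Starts between 0.15 and 0.5.
- marker_tab (a joint): Angle of the brass set mark on the same scale and in the same sense as the dial: the dial is set when both read alike. Between 1.15 and 1.6; leave it where it is.
- dial_grip (a point): On the vertical axis of the dial, in the middle of its grip, 62 mm above the bench: a black bar 38 mm long, 11 mm thick and 26 mm tall (top 73 mm above the bench), standing on a round 44 mm skirt (top 48 mm above the bench). The bar lies along the point's x axis, whose +x end is the pointer side.
- dial_pointer (a point): Point of the dial's pointer, a narrow black nib on the skirt's rim in line with the bar's white line, 26 mm from the dial's axis.
- set_mark (a point): Inner point of the small brass set mark clamped on the scale plate's rim, 26 mm from the dial's axis; it stands no higher than 45 mm above the bench.
- core_pin_grip (a point): The long core pin, loose, 90 g, upright in the rack: middle of its plain dark steel grip, a cylinder 20 mm across and 36 mm tall. Below it come a collar 24 mm across and 5 mm thick and a 10 mm shank, 45 mm long, with a tapered tip. This point is 18 mm above the collar's top and 23 mm above its underside; z points up along the pin.
- core_pin_collar (a point): Middle of the underside of the long core pin's collar, which rests on the rack's top and finally on the upper half.
- core_pin_tip (a point): Tip of the long core pin's shank, 45 mm below the underside of its collar.
- core_pin: The same long core pin; origin in the middle of the underside of its collar, z up along the pin.
- pin_rack: Steel pin rack, fixed: a sheet 50 mm by 120 mm on two end legs, top face 62 mm above the bench, with two 13 mm holes 60 mm apart along its y axis; a pin hangs in each by its collar. Origin on the bench under its middle.
- short_pin: The short pin, in the rack's other hole; bystander: mushroom-shaped head 28 mm across, 25 mm shank, too short to reach the lower half. Origin in the middle of its collar's underside. Leave it in the rack.
- timer: Bystander: small bench timer, 62 x 68 x 21 mm, origin at the middle of its underside.
- pliers: Bystander: long-nose pliers lying flat, 52 x 161 x 11 mm, origin at the middle of the underside.
Things that resemble listed ones, but are neither listed nor needed, are in the scene too. What is shaped like the core_pin but orange or purple is not meant.

How it is judged:
By the outcome, as a careful person would: the job done as asked, in the order asked, and still so for the second after the job is handed in, while the arm keeps its last pose, push and grip.
It also fails if it takes over 64 s, if anything falls off the work surface, if the arm or the gripper's body presses on something with over 40 N, if the wrist force passes 120 N, or if a joint passes its speed limit or range.

## Working session

There is one attempt and no reset: what is moved stays moved. The work goes in short steps, Python scripts to look and compute and a tool call to move; the robot and the scene stay as the last step left them, time stands still between calls to the robot, and variables do not carry over. Pictures are saved under pics/ and viewed, and the job is handed in when it is done.

Besides the shell and the picture viewer there is one more tool, called after "Request:" by a JSON object that holds its "fn" and its "kwargs". servo_tool: Moves the arm, as the interface text tells. Its arguments: {"type":"object","properties":{"slide":{"type":"array"},"turn":{"type":"array"},"fingers":{"type":"number"},"force":{"type":"number"}},"required":["slide","turn"]}

```bash
mkdir -p pics
cat > h.py <<'E'
import numpy as np, cv2
from plant import state, read_camera, camera_info
def grab(name,tag):
    info=camera_info(name); im,d=read_camera(name)
    cv2.imwrite(f'pics/{tag}.png',im[:,:,::-1]); np.savez(f'pics/{tag}.npz',im=im,d=d,K=info['camera_matrix'],D=info['dist_coeffs'],e=info['eye'],R=info['orientation'])
    return load(tag)
def load(tag):
    return dict(np.load(f'pics/{tag}.npz'))
def ray(c,u,v):
    p=cv2.undistortPoints(np.array([[[u,v]]],float),np.array(c['K'],float),np.array(c['D'],float))[0,0]
    return np.array(c['e']),np.array(c['R'])@np.array([p[0],-p[1],-1.0])
def onz(c,u,v,z):
    e,r=ray(c,u,v); return e+r*(z-e[2])/r[2]
def dep(c,u,v):
    e,r=ray(c,u,v); return e+r*float(c['d'][int(round(v)),int(round(u))])
def proj(c,P):
    q=np.array(c['R']).T@(np.array(P,float)-c['e']); q=np.array([q[0],-q[1],-q[2]])
    return cv2.projectPoints(q.reshape(1,1,3),np.zeros(3),np.zeros(3),np.array(c['K'],float),np.array(c['D'],float))[0][0,0]
def crop(c,tag,u0,v0,u1,v1,s):
    im=c['im'][v0:v1,u0:u1,::-1]; cv2.imwrite(f'pics/{tag}.png',cv2.resize(im,None,fx=s,fy=s,interpolation=cv2.INTER_CUBIC))
def cloud(c):
    v,u=np.mgrid[0:384,0:512]; p=cv2.undistortPoints(np.stack([u,v],-1).reshape(-1,1,2).astype(float),np.array(c['K'],float),np.array(c['D'],float))[:,0]
    r=np.c_[p[:,0],-p[:,1],-np.ones(len(p))]@np.array(c['R']).T
    return (c['e']+r*c['d'].reshape(-1,1)).reshape(384,512,3)
E
python3 - <<'E'
from h import *
for n in ['scene','side','wrist']:
    c=grab(n,n+'0'); print(n,c['e'],c['R'].round(3).tolist(),c['K'][0,0])
s=state(); print(s)
E
```

```text
scene [ 0.0935641  -0.63210025  0.90487068] [[0.891, 0.315, -0.327], [-0.454, 0.648, -0.611], [0.019, 0.693, 0.721]] 388.01835372053625
side [ 0.11837481 -1.05104515  0.62304849] [[0.954, 0.134, -0.267], [-0.298, 0.414, -0.86], [-0.004, 0.9, 0.435]] 478.6284239760257
wrist [0.67505423 0.07116411 0.38396715] [[1.0, 0.0, 0.001], [-0.001, 0.964, 0.268], [-0.001, -0.268, 0.964]] 269.0016052445754
{'time_s': 0.15, 'joints': array([-0.10810753,  0.47761461,  0.02234955,  1.55611115, -0.01148791,
        1.10929534, -0.0831097 ]), 'dq': array([-0.00026459, -0.00244072,  0.00121695, -0.00353727,  0.00044214,
       -0.00107642,  0.00058348]), 'effort': array([ 2.56581799e-03, -5.83290482e+01,  1.53667007e+00, -2.72875071e+01,
       -5.42110554e-02,  1.44432642e-02,  8.67239464e-05]), 'ee_pos': array([ 6.74590667e-01, -1.57915751e-06,  2.21949988e-01]), 'tcp_rot': array([[-1.29623726e-03,  9.99999160e-01,  1.96719420e-05],
       [-1.01151893e-04,  1.95408414e-05, -9.99999995e-01],
       [-9.99999155e-01, -1.29623924e-03,  1.01126478e-04]]), 'wrist_force': array([ 0.28470432, -0.31336789, -0.21982398]), 'ft_torque': array([ 0.0066928 , -0.02313244,  0.00221021]), 'width': 1.0006809793230012}
```

View pics/scene0.png

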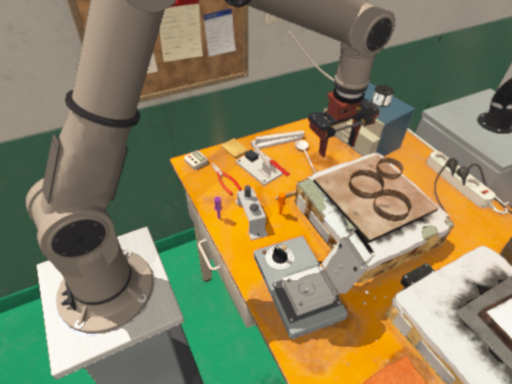

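View pics/side0.png

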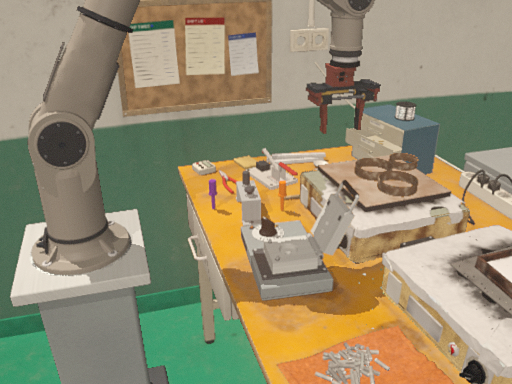

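View pics/wrist0.png

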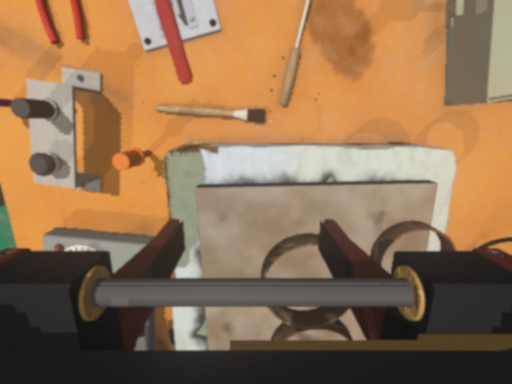

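The scene view shows the base with its dial at (281,255), the open lid at (345,260), and the rack at (252,207). Next I'll crop these for detail.

Run:
```python
from h import *
c=load('scene0'); crop(c,'s_a',180,150,380,340,4)
c2=load('side0'); crop(c2,'s_b',190,150,370,310,4)
for n,L in (('scene0',[(281,255),(254,250),(345,260),(310,290),(242,192),(255,215),(219,205),(280,205),(288,328),(346,310)]),('side0',[(268,228),(290,255),(335,215),(246,175),(250,200)]),('wrist0',[(35,108),(44,163),(128,158)])):
    c=load(n)
    for p in L: print(n,p,dep(c,*p).round(3))
```

```text
scene0 (281, 255) [ 0.43  -0.144  0.063]
scene0 (254, 250) [ 0.393 -0.061  0.003]
scene0 (345, 260) [ 0.526 -0.269  0.143]
scene0 (310, 290) [ 0.443 -0.264  0.061]
scene0 (242, 192) [0.436 0.106 0.064]
scene0 (255, 215) [0.431 0.008 0.063]
scene0 (219, 205) [0.351 0.083 0.069]
scene0 (280, 205) [0.52 0.02 0.05]
scene0 (288, 328) [ 0.354 -0.314  0.036]
scene0 (346, 310) [ 0.52  -0.325  0.   ]
side0 (268, 228) [ 0.429 -0.146  0.058]
side0 (290, 255) [ 0.43  -0.284  0.071]
side0 (335, 215) [ 0.526 -0.284  0.149]
side0 (246, 175) [0.442 0.077 0.095]
side0 (250, 200) [ 0.427 -0.008  0.064]
wrist0 (35, 108) [0.453 0.082 0.094]
wrist0 (44, 163) [0.444 0.024 0.086]
wrist0 (128, 158) [0.538 0.029 0.085]
```

View pics/s_a.png

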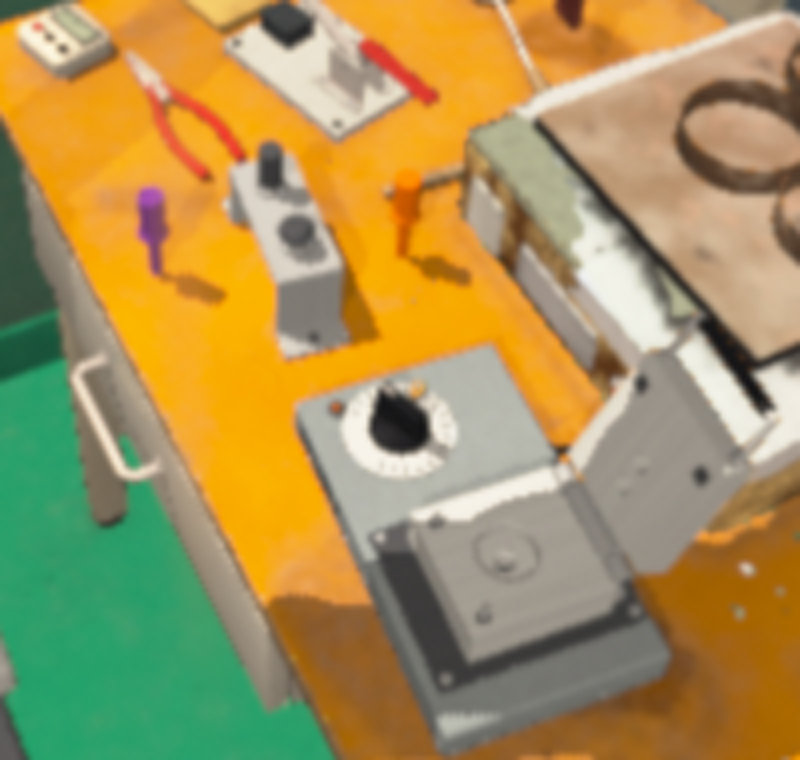

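View pics/s_b.png

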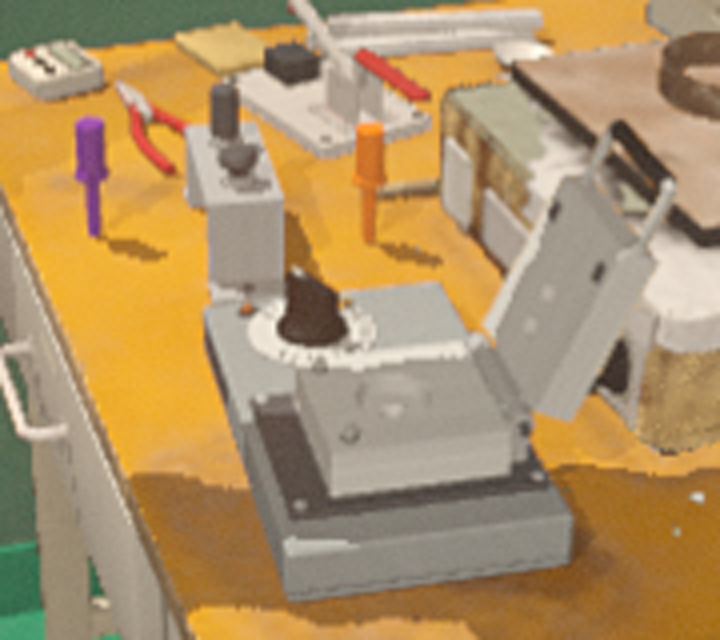

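Request:
{"fn": "servo_tool", "kwargs": {"slide": [[-0.03, -0.03, 0.03], [-0.05, -0.075, 0.07], [-0.05, -0.12, 0.11], [-0.05, -0.165, 0.15], [-0.05, -0.21, 0.19], [-0.05, -0.225, 0.2], [-0.05, -0.225, 0.2], [-0.05, -0.225, 0.2]], "turn": [0, 0, 0, 0, 0, 0, 0, 0]}}

```text
time_s: 1.15
ee_pos: [0.4515, -0.1985, 0.2726]
tcp_rot: [[0.001, 1.0, 0.003], [0.0, 0.003, -1.0], [-1.0, 0.001, -0.0]]
wrist_force: [-0.5, 0.0, 0.3]
width: 1.001
```

Run:
```python
from h import *
s=state(); print(s['time_s'],s['ee_pos'],s['tcp_rot'].round(3).tolist())
c=grab('wrist','w1'); print(c['e'])
cv2.imwrite('pics/w1big.png',cv2.resize(c['im'][:,:,::-1],None,fx=1.5,fy=1.5,interpolation=cv2.INTER_CUBIC))
```

```text
1.15 [ 0.45145125 -0.1984981   0.27264854] [[0.001, 1.0, 0.003], [0.0, 0.003, -1.0], [-1.0, 0.001, -0.0]]
[ 0.45149675 -0.1274286   0.43484886]
```

View pics/w1big.png

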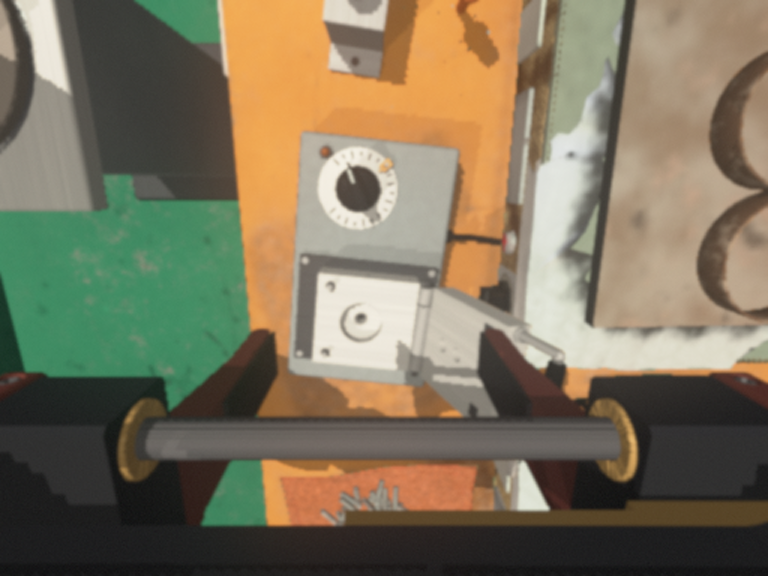

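Run:
```python
from h import *
c=load('w1'); crop(c,'w1d',200,85,290,160,8); crop(c,'w1m',185,155,385,285,4)
```

```text
(no output)
```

View pics/w1d.png

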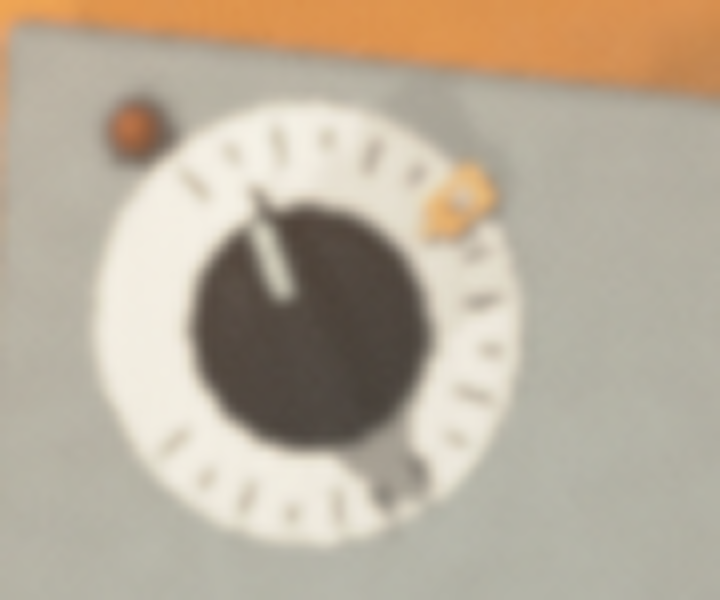

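View pics/w1m.png

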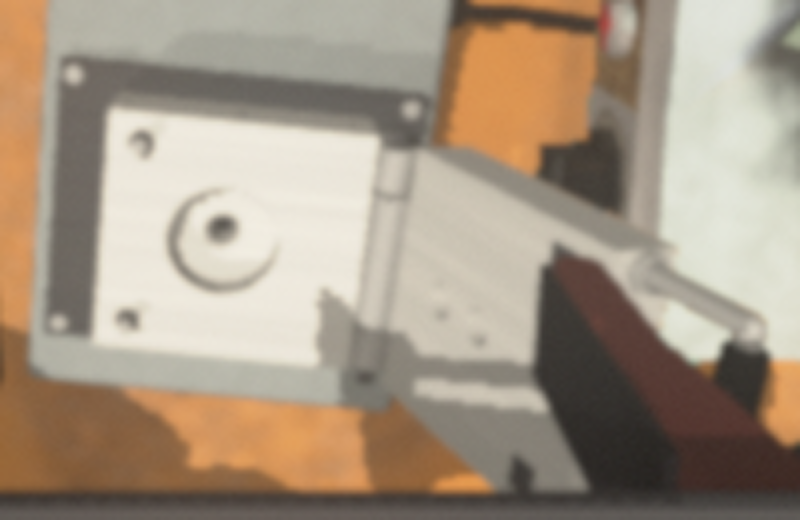

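Run:
```python
from h import *
c=load('w1')
D=lambda x,y:(200+x/8-.4,85+y/8-.4)
M=lambda x,y:(185+x/4-.4,155+y/4-.4)
# plate ellipse
sub=c['im'][85:160,200:290].astype(int); m=((sub.min(2)>190)&(sub.max(2)-sub.min(2)<40)).astype(np.uint8)
m=cv2.morphologyEx(m,cv2.MORPH_CLOSE,np.ones((9,9)))
cs,_=cv2.findContours(m,cv2.RETR_EXTERNAL,cv2.CHAIN_APPROX_NONE); k=max(cs,key=cv2.contourArea)
e=cv2.fitEllipse(cv2.convexHull(k)); print(e)
C=onz(c,200+e[0][0],85+e[0][1],0.040); print('plate centre',C)
# black skirt
m=((sub.max(2)<110)).astype(np.uint8); m[:30,:25]=0
m=cv2.morphologyEx(m,cv2.MORPH_OPEN,np.ones((3,3)))
cs,_=cv2.findContours(m,cv2.RETR_EXTERNAL,cv2.CHAIN_APPROX_NONE); k=max(cs,key=cv2.contourArea)
e2=cv2.fitEllipse(k); print(e2,'skirt',onz(c,200+e2[0][0],85+e2[0][1],0.048))
nib=onz(c,*D(256,190),0.045); mk=onz(c,*D(430,236),0.043)
for n,p in (('nib',nib),('mark',mk),('markmid',onz(c,*D(462,203),0.044)),('line0',onz(c,*D(255,215),.06)),('lineE',onz(c,*D(285,298),.073))):
    for nm,cc in (('plate',C),):
        d=p-cc; print(n,p.round(4),'r',np.hypot(d[0],d[1]).round(4),'ang',np.arctan2(d[1],d[0]).round(4))
h1=onz(c,*M(398,150),.075);h2=onz(c,*M(365,375),.075);print('hinge',h1,h2,np.arctan2(h1[1]-h2[1],h1[0]-h2[0])-np.pi/2)
print('lower hole',onz(c,*M(222,228),.059),'cav',onz(c,*M(222,240),.07))
for p in ((105,105),(382,135),(95,345),(360,368)): print('block corner',onz(c,*M(*p),.07).round(4))
B=lambda x,y:(x/1.5,y/1.5)
for p in ((303,132),(458,150),(290,372),(420,384)): print('housing',onz(c,*B(*p),.038).round(4))
for p in ((672,255),(755,330)): print('rod',dep(c,*M(*p)).round(4))
P=cloud(load('scene0'));
```

```text
((37.79592514038086, 40.116600036621094), (52.315025329589844, 54.81157684326172), 163.08056640625)
plate centre [ 0.43279205 -0.13616884  0.04      ]
((38.80303955078125, 41.33332824707031), (26.44316864013672, 27.52201271057129), 61.06311798095703) skirt [ 0.43455727 -0.13763447  0.048     ]
nib [ 0.4247 -0.1136  0.045 ] r 0.0239 ang 1.9143
mark [ 0.4548 -0.1211  0.043 ] r 0.0267 ang 0.5982
markmid [ 0.4604 -0.1157  0.044 ] r 0.0344 ang 0.6396
line0 [ 0.4255 -0.1181  0.06  ] r 0.0195 ang 1.9539
lineE [ 0.4311 -0.1313  0.073 ] r 0.0051 ang 1.9142
hinge [ 0.49760761 -0.22530079  0.075     ] [ 0.48841926 -0.311094    0.075     ] -0.10669220395686785
lower hole [ 0.43566788 -0.25961384  0.059     ] cav [ 0.43608921 -0.26031024  0.07      ]
block corner [ 0.3959 -0.2106  0.07  ]
block corner [ 0.4925 -0.2212  0.07  ]
block corner [ 0.3887 -0.3016  0.07  ]
block corner [ 0.487  -0.3108  0.07  ]
housing [ 0.3839 -0.0867  0.038 ]
housing [ 0.5274 -0.1021  0.038 ]
housing [ 0.3584 -0.3295  0.038 ]
housing [ 0.4994 -0.3437  0.038 ]
rod [ 0.5617 -0.2311  0.1614]
rod [ 0.5674 -0.2351  0.2007]
```

Request:
{"fn": "servo_tool", "kwargs": {"slide": [[0, -0.0175, -0.05], [0.04, -0.0175, -0.0615], [0.09, -0.0175, -0.0615], [0.14, -0.0175, -0.0615], [0.16, -0.0175, -0.0615], [0.16, -0.0175, -0.0615]], "turn": [-0.15, -0.3, -0.35, -0.35, -0.35, -0.35], "fingers": 0.05}}

```text
time_s: 1.95
ee_pos: [0.4323, -0.1371, 0.1111]
tcp_rot: [[-0.004, 0.939, 0.345], [0.001, 0.345, -0.939], [-1.0, -0.003, -0.002]]
wrist_force: [0.4, 0.5, 0.4]
width: 0.572
```

Run:
```python
from h import *
s=state(); print(s['time_s'],s['ee_pos'],s['tcp_rot'].round(3).tolist(),s['joints'].round(2))
c=grab('scene','s2'); crop(c,'s2c',230,180,350,300,6)
c=grab('side','d2'); crop(c,'d2c',210,160,330,280,6)
```

```text
1.95 [ 0.4322562  -0.13708383  0.1111399 ] [[-0.004, 0.939, 0.345], [0.001, 0.345, -0.939], [-1.0, -0.003, -0.002]] [ 0.14  0.27  0.04  2.17 -0.02  0.7   0.54]
```

View pics/s2c.png

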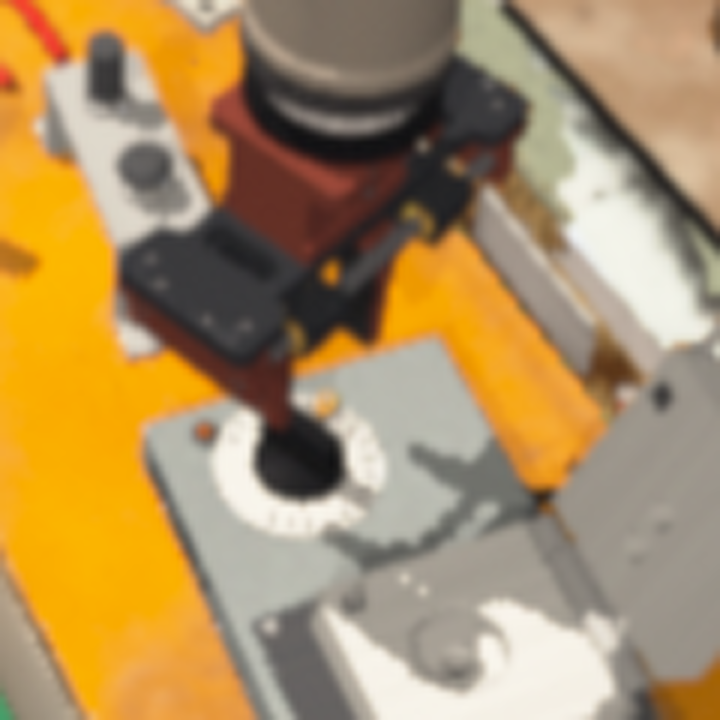

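View pics/d2c.png

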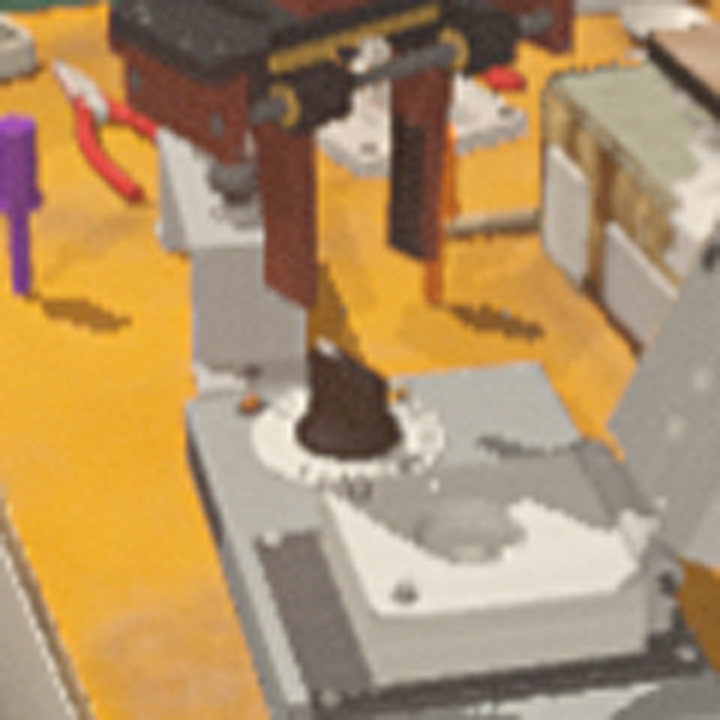

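Request:
{"fn": "servo_tool", "kwargs": {"slide": [[0.03, 0.001, 0.0], [0.058, 0.001, 0.0], [0.058, 0.001, 0.0]], "turn": [0, 0, 0]}}

```text
time_s: 2.42
ee_pos: [0.4334, -0.1378, 0.0545]
tcp_rot: [[-0.001, 0.939, 0.343], [0.0, 0.343, -0.939], [-1.0, -0.001, -0.001]]
wrist_force: [0.1, 0.4, -0.4]
width: 0.572
```

Request:
{"fn": "servo_tool", "kwargs": {"slide": [[0, 0, 0], [0, 0, 0], [0, 0, 0], [0, 0, 0], [0, 0, 0]], "turn": [0, 0, 0, 0, 0], "fingers": 0.0, "force": 15}}

```text
time_s: 3.05
ee_pos: [0.434, -0.1381, 0.055]
tcp_rot: [[0.001, 0.939, 0.343], [-0.0, 0.343, -0.939], [-1.0, 0.001, 0.0]]
wrist_force: [0.6, 0.4, 2.3]
width: 0.126
```

Request:
{"fn": "servo_tool", "kwargs": {"slide": [[0, 0, 0], [0, 0, 0], [0, 0, 0], [0, 0, 0], [0, 0, 0], [0, 0, 0], [0, 0, 0], [0, 0, 0]], "turn": [0.1, 0.25, 0.4, 0.55, 0.7, 0.85, 1.0, 1.1], "force": 30}}

```text
time_s: 4.05
ee_pos: [0.4308, -0.1375, 0.0549]
tcp_rot: [[-0.005, 0.729, -0.685], [0.002, -0.685, -0.729], [-1.0, -0.005, 0.002]]
wrist_force: [-8.9, 2.4, 17.8]
width: 0.119
```

Request:
{"fn": "servo_tool", "kwargs": {"slide": [[0, 0, 0], [0, 0, 0], [0, 0, 0], [0, 0, 0]], "turn": [0.1, 0.1, 0.1, 0.1]}}

```text
time_s: 4.55
ee_pos: [0.4305, -0.1373, 0.0549]
tcp_rot: [[-0.005, 0.66, -0.752], [0.003, -0.752, -0.66], [-1.0, -0.006, 0.002]]
wrist_force: [-9.4, 2.7, 18.7]
width: 0.126
```

Run:
```python
from h import *
s=state(); print(s['time_s'],s['ee_pos'],np.arctan2(s['tcp_rot'][1,1],s['tcp_rot'][0,1]),s['wrist_force'],s['joints'].round(2))
c=grab('scene','s3'); crop(c,'s3c',245,215,320,285,9)
c=grab('side','d3'); crop(c,'d3c',230,190,310,260,9)
```

```text
4.55 [ 0.43051993 -0.1372746   0.05489148] -0.8504175110825867 [-9.40509996  2.74429615 18.70897745] [-0.11  0.39  0.34  2.22 -0.25  0.56 -0.44]
```

View pics/s3c.png

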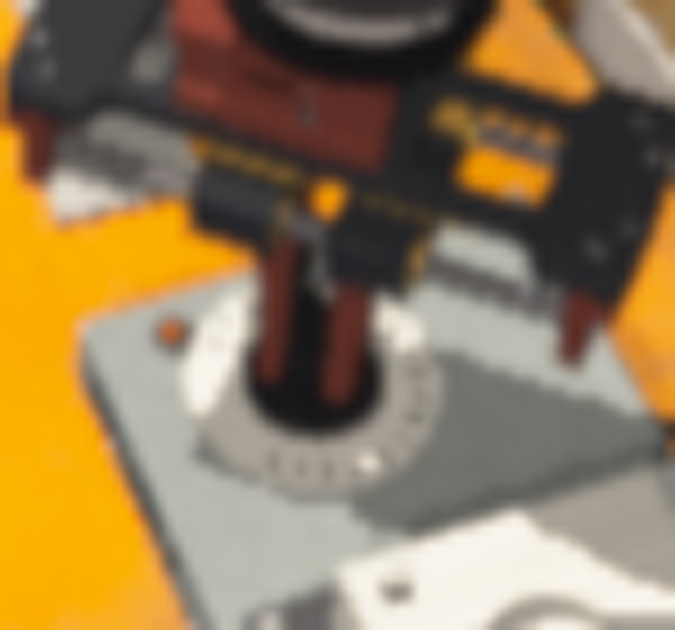

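View pics/d3c.png

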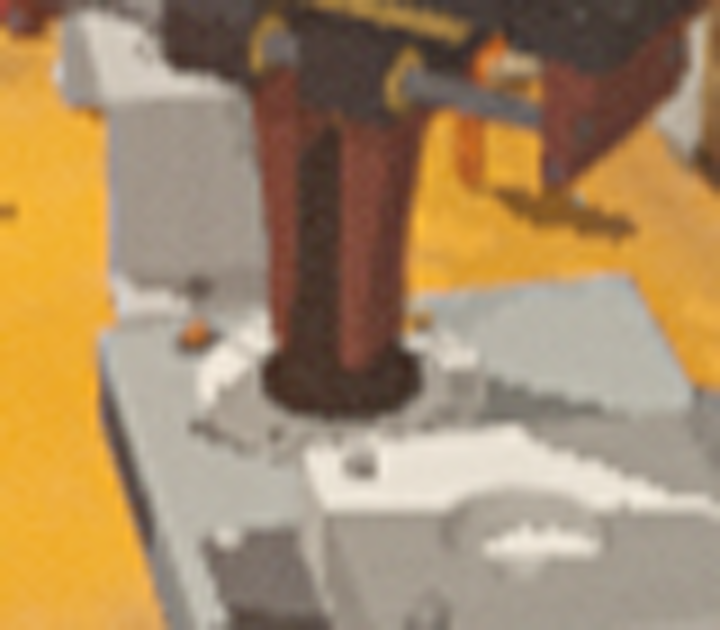

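Request:
{"fn": "servo_tool", "kwargs": {"slide": [[0, 0, 0], [0, 0, 0], [-0.01, 0, 0], [-0.06, 0, 0], [-0.11, 0.02, 0.016], [-0.145, 0.061, 0.049], [-0.145, 0.061, 0.049], [-0.145, 0.061, 0.049]], "turn": [0, 0, 0, -0.1, -0.28, -0.46, -0.64, -0.82], "fingers": 0.045}}

```text
time_s: 5.65
ee_pos: [0.4371, -0.2174, 0.2009]
tcp_rot: [[0.002, 1.0, -0.026], [-0.001, -0.026, -1.0], [-1.0, 0.002, 0.001]]
wrist_force: [-0.9, 0.3, -0.8]
width: 0.515
```

Request:
{"fn": "servo_tool", "kwargs": {"slide": [[0, 0, 0], [0, 0, 0]], "turn": [-0.03, -0.03]}}

```text
time_s: 5.9
ee_pos: [0.4368, -0.2163, 0.1998]
tcp_rot: [[0.0, 1.0, -0.003], [-0.0, -0.003, -1.0], [-1.0, 0.0, 0.0]]
wrist_force: [-0.1, 0.1, -0.0]
width: 0.512
```

Run:
```python
from h import *
s=state(); print(s['time_s'],s['ee_pos'],np.arctan2(s['tcp_rot'][1,1],s['tcp_rot'][0,1]),s['wrist_force'],s['joints'].round(2))
c=grab('wrist','w4'); p=proj(c,[.434,-.138,.045]); print(p,dep(c,*p)); u,v=p.astype(int); crop(c,'w4c',u-45,max(v-40,0),u+45,v+40,8);print(u-45,v-40)
```

```text
5.9 [ 0.43682629 -0.21628     0.19981237] -0.002822559419910326 [-0.10174043  0.1429336  -0.01221396] [ 0.05  0.19  0.32  2.04 -0.08  0.92  0.41]
[248.08387881 112.08512734] [ 0.43429969 -0.13863533  0.07325854]
203 72
```

View pics/w4c.png

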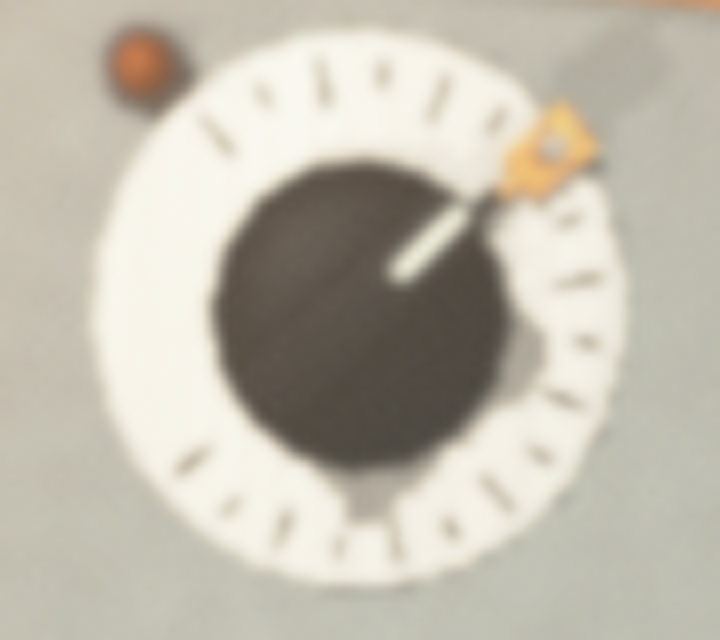

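View pics/w4.png

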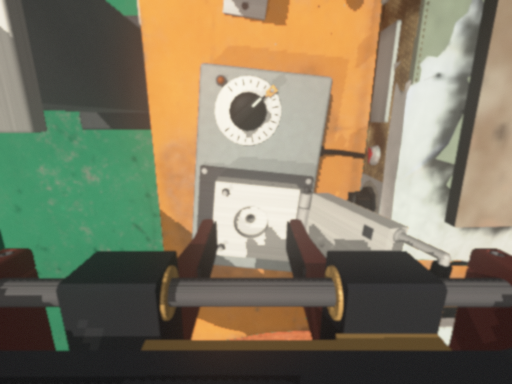

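Run:
```python
from h import *
c=load('w4')
u0,v0=203,72
D=lambda x,y:(u0+x/8-.45,v0+y/8-.45)
hsv=cv2.cvtColor(c['im'],cv2.COLOR_RGB2HSV)[v0:v0+80,u0:u0+90]
m=((hsv[...,1]>90)&(hsv[...,2]>150)&(hsv[...,0]>8)&(hsv[...,0]<30)).astype(np.uint8); m[:, :50]=0;m[:8]=0
y,x=np.nonzero(m); print('brass px',x.mean(),y.mean(),len(x)); bc=(u0+x.mean(),v0+y.mean())
sub=c['im'][v0:v0+80,u0:u0+90].astype(int)
w=((sub.min(2)>215)).astype(np.uint8); w=cv2.morphologyEx(w,cv2.MORPH_CLOSE,np.ones((15,15)))
k=max(cv2.findContours(w,0,1)[0],key=cv2.contourArea); e=cv2.fitEllipse(cv2.convexHull(k)); print(e)
b=((sub.max(2)<125)).astype(np.uint8); b=cv2.morphologyEx(b,cv2.MORPH_OPEN,np.ones((5,5)))
k=max(cv2.findContours(b,0,1)[0],key=cv2.contourArea); e2=cv2.fitEllipse(k); print(e2)
cs=[('plate',onz(c,u0+e[0][0],v0+e[0][1],.04)),('skirt',onz(c,u0+e2[0][0],v0+e2[0][1],.048)),('grip',np.array([.434,-.138,0]))]
for n,p in cs:
  print(n,p.round(4))
  for q,pt in (('nibtip',onz(c,*D(493,196),.045)),('linein',onz(c,*D(400,272),.073)),('lineout',onz(c,*D(462,212),.073)),('markin',onz(c,*D(503,192),.043)),('markc',onz(c,*bc,.044))):
    d=pt-p; print('  ',q,np.hypot(*d[:2]).round(4),np.arctan2(d[1],d[0]).round(3))
a=onz(c,*D(400,272),.073);b=onz(c,*D(462,212),.073);print('line dir',np.arctan2(b[1]-a[1],b[0]-a[0]))
```

```text
brass px 67.98305084745763 19.271186440677965 59
((44.31138229370117, 36.449153900146484), (63.398983001708984, 79.05876922607422), 0.6167082786560059)
((44.27607727050781, 39.97163391113281), (33.13331604003906, 37.18670654296875), 151.05328369140625)
plate [ 0.4331 -0.1339  0.04  ]
   nibtip 0.0229 0.599
   linein 0.006 0.278
   lineout 0.0163 0.575
   markin 0.0245 0.587
   markc 0.032 0.596
skirt [ 0.4331 -0.1379  0.048 ]
   nibtip 0.0253 0.731
   linein 0.0081 0.778
   lineout 0.0188 0.757
   markin 0.0269 0.713
   markc 0.0344 0.694
grip [ 0.434 -0.138  0.   ]
   nibtip 0.0247 0.757
   linein 0.0076 0.864
   lineout 0.0182 0.792
   markin 0.0263 0.736
   markc 0.0337 0.712
line dir 0.7409585600404078
```

Run:
```python
from h import *
c=load('w4')
u0,v0=203,72
D=lambda x,y:(u0+x/8-.45,v0+y/8-.45)
rim=[(93,310),(628,310),(365,28),(365,585),(150,128),(175,515),(570,500)]
R=np.array([onz(c,*D(*p),.040)[:2] for p in rim])
A=np.c_[2*R,np.ones(len(R))]; s=np.linalg.lstsq(A,(R**2).sum(1),rcond=None)[0]; cen=s[:2]; print('plate circle',cen,np.linalg.norm(R-cen,axis=1).round(4))
sk=[(213,310),(511,325),(300,178),(360,470),(440,450),(240,400)]
S=np.array([onz(c,*D(*p),.046)[:2] for p in sk])
A=np.c_[2*S,np.ones(len(S))]; s=np.linalg.lstsq(A,(S**2).sum(1),rcond=None)[0]; c2=s[:2]; print('skirt circle',c2,np.linalg.norm(S-c2,axis=1).round(4))
for cc in (cen,c2,(cen+c2)/2):
  for q,pt in (('nib',onz(c,*D(493,196),.045)),('markin',onz(c,*D(503,192),.043)),('markc',onz(c,203+67.98,72+19.27,.044))):
    d=pt[:2]-cc; print(q,np.hypot(*d).round(4),np.arctan2(d[1],d[0]).round(3))
```

```text
plate circle [ 0.43357203 -0.13707744] [0.0384 0.0381 0.0384 0.0377 0.039  0.0389 0.0396]
skirt circle [ 0.43383694 -0.13738182] [0.0211 0.0208 0.0206 0.0206 0.0209 0.0206]
nib 0.0244 0.717
markin 0.026 0.699
markc 0.0335 0.683
nib 0.0244 0.734
markin 0.026 0.715
markc 0.0334 0.695
nib 0.0244 0.725
markin 0.026 0.707
markc 0.0335 0.689
```

Request:
{"fn": "servo_tool", "kwargs": {"slide": [[0, -0.003, -0.05], [0.03, -0.003, -0.079], [0.07, -0.003, -0.079], [0.1, -0.003, -0.079], [0.1, -0.003, -0.079], [0.1, -0.003, -0.079], [0.1, -0.003, -0.079]], "turn": [0.17, 0.35, 0.53, 0.7, 0.877, 0.877, 0.877]}}

```text
time_s: 6.82
ee_pos: [0.4343, -0.1372, 0.1]
tcp_rot: [[0.001, 0.642, -0.767], [-0.0, -0.767, -0.642], [-1.0, 0.001, -0.0]]
wrist_force: [-0.8, -0.2, 0.0]
width: 0.512
```

Request:
{"fn": "servo_tool", "kwargs": {"slide": [[0.025, 0, 0], [0.043, 0, 0], [0.043, 0, 0]], "turn": [0.003, 0.003, 0.003]}}

```text
time_s: 7.2
ee_pos: [0.4333, -0.1372, 0.0562]
tcp_rot: [[-0.002, 0.638, -0.77], [0.0, -0.77, -0.638], [-1.0, -0.001, 0.001]]
wrist_force: [-0.8, -0.2, -0.2]
width: 0.515
```

Request:
{"fn": "servo_tool", "kwargs": {"slide": [[0, 0, 0], [0, 0, 0], [0, 0, 0], [0, 0, 0], [0, 0, 0], [0, 0, 0], [0, 0, 0]], "turn": [0, 0, 0, 0, 0, 0, 0], "fingers": 0.0, "force": 25}}

```text
time_s: 8.07
ee_pos: [0.4326, -0.1355, 0.0568]
tcp_rot: [[-0.003, 0.638, -0.77], [0.003, -0.77, -0.638], [-1.0, -0.004, 0.001]]
wrist_force: [-3.9, 5.7, 7.2]
width: 0.124
```

Request:
{"fn": "servo_tool", "kwargs": {"slide": [[0, 0, 0], [0, 0, 0], [0, 0, 0], [-0.02, 0, 0], [-0.07, 0, 0], [-0.12, 0.03, 0.025], [-0.145, 0.061, 0.049], [-0.145, 0.061, 0.049]], "turn": [0, 0, 0, 0, -0.1, -0.28, -0.46, -0.64], "fingers": 0.045}}

```text
time_s: 9.07
ee_pos: [0.436, -0.2195, 0.2042]
tcp_rot: [[0.005, 0.971, -0.237], [-0.003, -0.237, -0.971], [-1.0, 0.006, 0.001]]
wrist_force: [-0.2, 0.4, -0.2]
width: 0.514
```

Request:
{"fn": "servo_tool", "kwargs": {"slide": [[0, 0, 0], [0, 0, 0], [0, 0, 0]], "turn": [-0.18, -0.24, -0.24]}}

```text
time_s: 9.45
ee_pos: [0.4349, -0.2158, 0.2016]
tcp_rot: [[-0.0, 1.0, -0.001], [-0.0, -0.001, -1.0], [-1.0, -0.0, 0.0]]
wrist_force: [0.7, -0.2, -0.3]
width: 0.512
```

Run:
```python
from h import *
s=state(); print(s['time_s'],s['ee_pos'],np.arctan2(s['tcp_rot'][1,1],s['tcp_rot'][0,1]),s['wrist_force'],s['joints'].round(2))
c=grab('wrist','w5'); p=proj(c,[.434,-.138,.045]); print(p,dep(c,*p)); u,v=p.astype(int); crop(c,'w5c',u-45,max(v-40,0),u+45,v+40,8);print(u-45,v-40)
```

```text
9.45 [ 0.4348605  -0.21579205  0.2015985 ] -0.0011899860049078995 [ 0.66237196 -0.17084498 -0.25069112] [ 0.04  0.19  0.33  2.04 -0.08  0.93  0.41]
[249.98784901 112.5851728 ] [ 0.43410981 -0.13857529  0.07271094]
204 72
```

View pics/w5c.png

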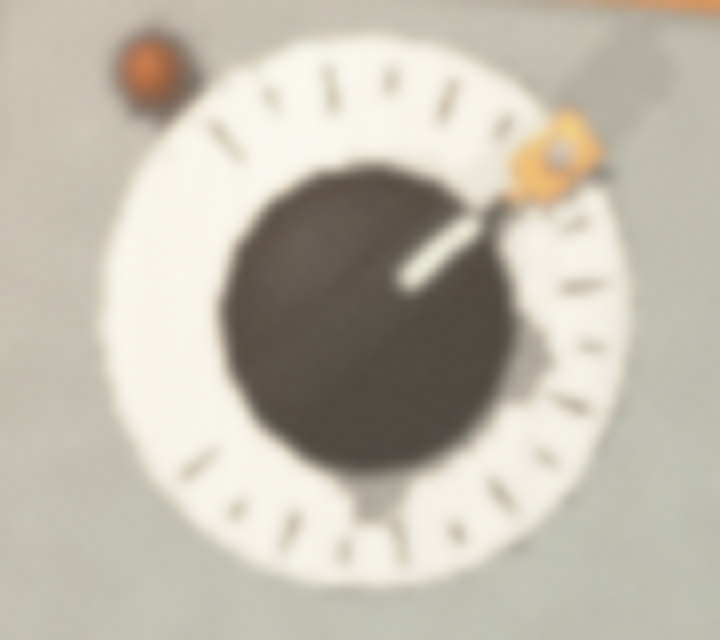

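Run:
```python
from h import *
c=grab('side','d6'); crop(c,'d6c',320,160,380,225,10)
P=cloud(c); im=c['im'].astype(int)
m=(im.max(2)<75); m[:160]=0;m[225:]=0;m[:,:320]=0;m[:,380:]=0
y,x=np.nonzero(m); Q=P[y,x]
k=(Q[:,2]>.15)&(Q[:,2]<.3)&(Q[:,0]>.48)&(Q[:,0]<.65)
print(k.sum(),Q[k].min(0),Q[k].max(0),np.median(Q[k],0))
for yy,xx,q in list(zip(y[k],x[k],Q[k]))[::max(1,k.sum()//20)]: print(xx,yy,q.round(4))
```

```text
62 [ 0.55287115 -0.30637174  0.19812187] [ 0.56474272 -0.24182214  0.2038369 ] [ 0.55862485 -0.27433134  0.20206842]
344 181 [ 0.5623 -0.2443  0.2026]
344 182 [ 0.561  -0.2471  0.2017]
343 183 [ 0.5605 -0.2441  0.1981]
346 183 [ 0.5611 -0.2557  0.2032]
345 184 [ 0.561  -0.2521  0.1994]
348 184 [ 0.5645 -0.2583  0.2016]
347 185 [ 0.561  -0.2609  0.201 ]
346 186 [ 0.5583 -0.2618  0.1996]
349 186 [ 0.5607 -0.27    0.2029]
348 187 [ 0.5578 -0.2713  0.2017]
348 188 [ 0.5571 -0.273   0.2003]
351 188 [ 0.561  -0.2783  0.2022]
351 189 [ 0.5597 -0.2809  0.2013]
350 190 [ 0.5565 -0.2829  0.2005]
353 190 [ 0.5603 -0.2881  0.2023]
351 191 [ 0.555  -0.2899  0.2017]
354 191 [ 0.5594 -0.2941  0.203 ]
353 192 [ 0.5572 -0.2944  0.2012]
353 193 [ 0.5562 -0.2964  0.2001]
356 193 [ 0.5583 -0.3044  0.2036]
355 194 [ 0.5556 -0.3055  0.2023]
```

View pics/d6c.png

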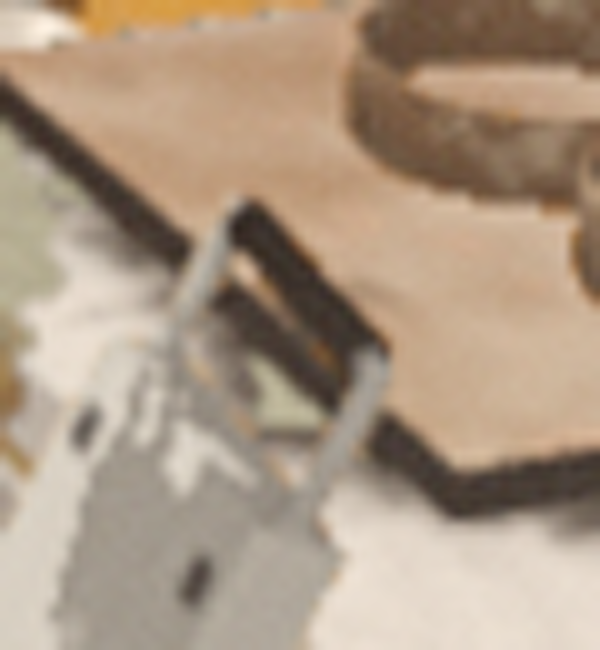

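Run:
```python
from h import *
for t in ('scene0','side0'):
    P=cloud(load(t)); 
    k=(P[...,0]>.46)&(P[...,0]<.68)&(P[...,1]>-.33)&(P[...,1]<-.12)&(P[...,2]<.35)
    Q=P[k]; 
    for a,b in ((.46,.52),(.52,.57),(.57,.6),(.6,.64),(.64,.68)):
        q=Q[(Q[:,0]>=a)&(Q[:,0]<b)]; print(t,a,len(q),q[:,2].max().round(3),np.percentile(q[:,2],90).round(3)) if len(q) else None
```

```text
scene0 0.46 1994 0.141 0.116
scene0 0.52 1586 0.207 0.197
scene0 0.57 1010 0.113 0.109
scene0 0.6 1279 0.135 0.131
scene0 0.64 1288 0.135 0.132
side0 0.46 1746 0.138 0.115
side0 0.52 1684 0.204 0.184
side0 0.57 1223 0.11 0.105
side0 0.6 1497 0.134 0.123
side0 0.64 1246 0.134 0.131
```

Request:
{"fn": "servo_tool", "kwargs": {"slide": [[-0.05, 0, 0], [-0.07, 0.03, 0.015], [-0.07, 0.08, 0.04], [-0.07, 0.124, 0.057], [-0.07, 0.124, 0.057], [-0.05, 0.124, 0.057], [-0.05, 0.124, 0.057]], "turn": [0, 0.05, 0.105, 0.105, 0.105, 0.105, 0.105]}}

```text
time_s: 10.42
ee_pos: [0.5572, -0.2718, 0.2502]
tcp_rot: [[-0.004, 0.994, -0.106], [0.001, -0.106, -0.994], [-1.0, -0.004, -0.001]]
wrist_force: [-0.6, 0.3, 0.5]
width: 0.515
```

Run:
```python
from h import *
s=state(); print(s['time_s'],s['ee_pos'],np.arctan2(s['tcp_rot'][1,1],s['tcp_rot'][0,1]),s['joints'].round(2))
c=grab('side','d7'); crop(c,'d7c',300,110,400,220,7)
c=grab('scene','s7'); crop(c,'s7c',300,180,400,280,7)
```

```text
10.425 [ 0.55720166 -0.27182131  0.25023354] -0.1057610025951392 [ 0.08  0.38  0.36  1.68 -0.15  1.12  0.38]
```

View pics/d7c.png

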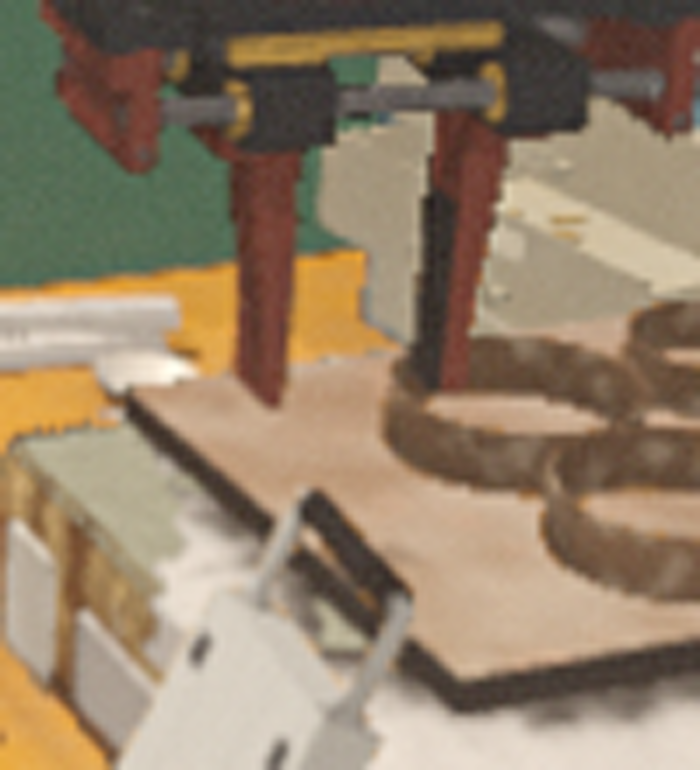

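View pics/s7c.png

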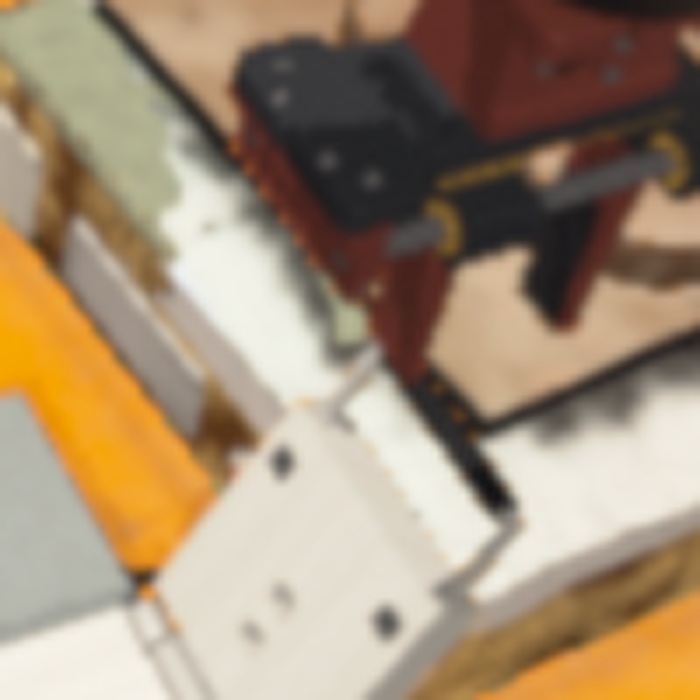

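Request:
{"fn": "servo_tool", "kwargs": {"slide": [[0.03, 0.002, 0], [0.06, 0.002, 0], [0.071, 0.002, 0], [0.071, 0.002, 0]], "turn": [0, 0, 0, 0]}}

```text
time_s: 11.02
ee_pos: [0.5609, -0.2728, 0.181]
tcp_rot: [[-0.0, 0.994, -0.105], [0.0, -0.105, -0.994], [-1.0, -0.0, -0.0]]
wrist_force: [-0.0, 0.4, 1.0]
width: 0.512
```

Request:
{"fn": "servo_tool", "kwargs": {"slide": [[0, 0, 0], [0, 0, 0], [0, 0, 0], [0, 0, 0], [0, 0, 0]], "turn": [0, 0, 0, 0, 0], "fingers": 0.0, "force": 12}}

```text
time_s: 11.65
ee_pos: [0.562, -0.2729, 0.1813]
tcp_rot: [[0.002, 0.995, -0.105], [-0.001, -0.105, -0.995], [-1.0, 0.002, 0.0]]
wrist_force: [2.8, -0.4, 2.5]
width: 0.135
```

Run:
```python
import numpy as np
t0=2.04;r=.1454
for t in np.r_[np.arange(1.95,.1,-.12),.15]: print(round(t,2),'down',round(r*(np.sin(t0)-np.sin(t)),4),'u',round(r*(np.cos(t0)-np.cos(t)),4))
```

```text
1.95 down -0.0054 u -0.0119
1.83 down -0.0109 u -0.0285
1.71 down -0.0143 u -0.0456
1.59 down -0.0157 u -0.063
1.47 down -0.015 u -0.0804
1.35 down -0.0122 u -0.0976
1.23 down -0.0074 u -0.1143
1.11 down -0.0005 u -0.1304
0.99 down 0.0081 u -0.1455
0.87 down 0.0186 u -0.1595
0.75 down 0.0306 u -0.1721
0.63 down 0.044 u -0.1832
0.51 down 0.0587 u -0.1926
0.39 down 0.0744 u -0.2002
0.27 down 0.0909 u -0.2059
0.15 down 0.108 u -0.2095
0.15 down 0.108 u -0.2095
```

Request:
{"fn": "servo_tool", "kwargs": {"slide": [[-0.005, -0.012, 0], [-0.011, -0.0285, 0], [-0.0143, -0.0456, 0], [-0.0157, -0.063, 0], [-0.015, -0.0804, 0], [-0.012, -0.0976, 0], [-0.012, -0.0976, 0]], "turn": [0, 0, 0, 0, 0, 0, 0], "force": 18}}

```text
time_s: 12.52
ee_pos: [0.461, -0.262, 0.192]
tcp_rot: [[-0.003, 0.994, -0.106], [0.002, -0.106, -0.994], [-1.0, -0.004, -0.001]]
wrist_force: [-0.8, 1.6, 4.8]
width: 0.132
```

Request:
{"fn": "servo_tool", "kwargs": {"slide": [[0.005, -0.0167, 0], [0.0117, -0.0328, 0], [0.0203, -0.0479, 0], [0.0308, -0.0619, 0], [0.0428, -0.0745, 0], [0.056, -0.0856, 0], [0.056, -0.0856, 0]], "turn": [0, 0, 0, 0, 0, 0, 0]}}

```text
time_s: 13.4
ee_pos: [0.3774, -0.2531, 0.1354]
tcp_rot: [[-0.003, 0.994, -0.105], [0.001, -0.105, -0.994], [-1.0, -0.003, -0.001]]
wrist_force: [0.5, 1.1, -1.9]
width: 0.134
```

Run:
```python
from h import *
s=state(); print(s['time_s'],s['ee_pos'],s['wrist_force'])
c=grab('side','d8'); crop(c,'d8c',200,140,340,300,5)
```

```text
13.4 [ 0.37742404 -0.25312255  0.13537256] [ 0.52298143  1.08560818 -1.88870886]
```

View pics/d8c.png

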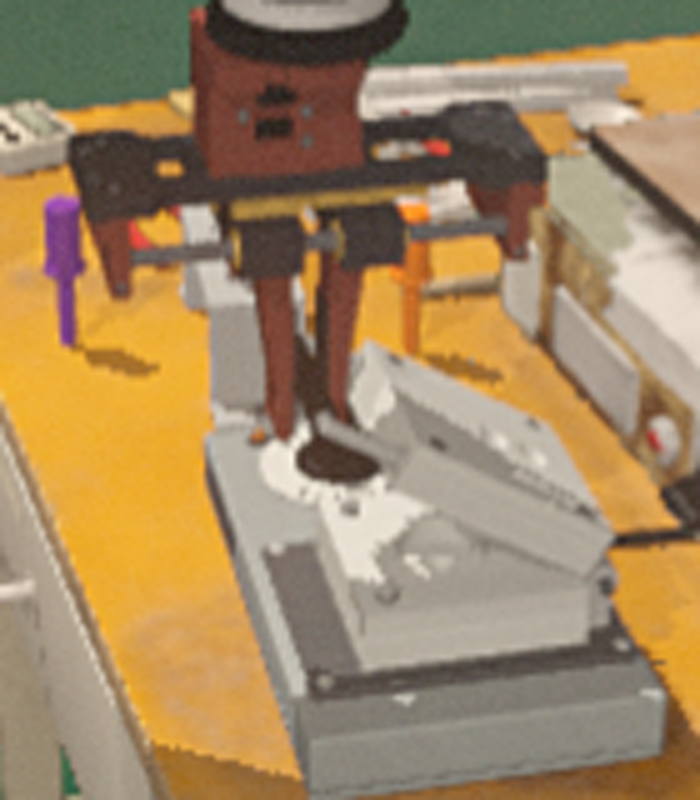

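Request:
{"fn": "servo_tool", "kwargs": {"slide": [[0.0072, -0.005, 0], [0.0147, -0.0094, 0], [0.0225, -0.0134, 0], [0.0304, -0.017, 0], [0.0385, -0.02, 0], [0.0469, -0.0227, 0], [0.053, -0.0245, 0], [0.053, -0.0245, 0]], "turn": [0, 0, 0, 0, 0, 0, 0, 0]}}

```text
time_s: 14.45
ee_pos: [0.3535, -0.2506, 0.083]
tcp_rot: [[-0.002, 0.994, -0.105], [0.001, -0.105, -0.994], [-1.0, -0.002, -0.001]]
wrist_force: [-4.5, 3.3, 0.3]
width: 0.13
```

Run:
```python
from h import *
s=state(); print(s['time_s'],s['ee_pos'],s['wrist_force'])
c=grab('side','d9'); crop(c,'d9c',200,140,340,300,5)
```

```text
14.45 [ 0.35350625 -0.25062923  0.08301473] [-4.50548339  3.26692763  0.3280051 ]
```

View pics/d9c.png

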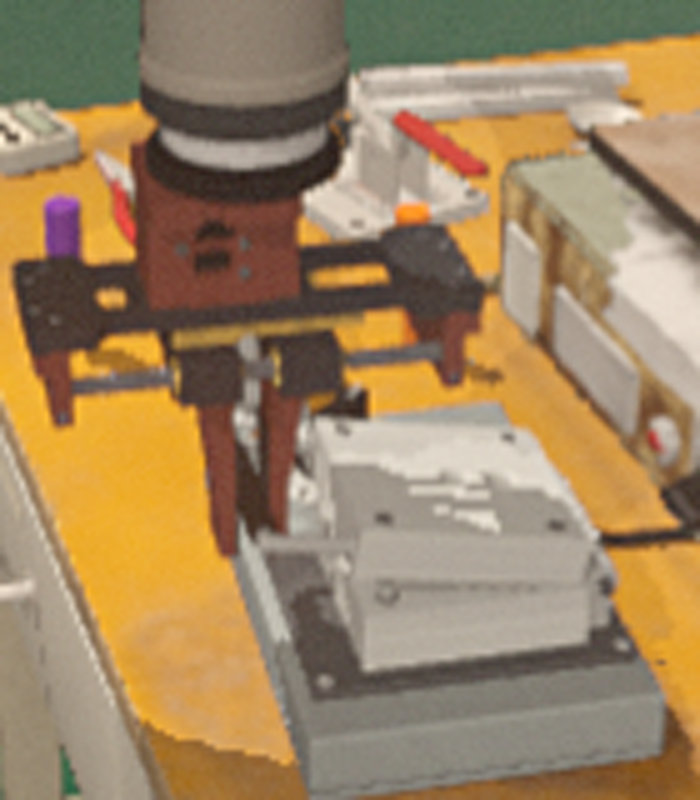

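Request:
{"fn": "servo_tool", "kwargs": {"slide": [[0.003, -0.001, 0], [0.006, -0.002, 0], [0.009, -0.003, 0], [0.012, -0.003, 0], [0.012, -0.003, 0]], "turn": [0, 0, 0, 0, 0]}}

```text
time_s: 15.12
ee_pos: [0.3511, -0.2504, 0.0714]
tcp_rot: [[-0.001, 0.995, -0.105], [0.001, -0.105, -0.995], [-1.0, -0.001, -0.0]]
wrist_force: [-2.1, 3.0, -0.1]
width: 0.13
```

Request:
{"fn": "servo_tool", "kwargs": {"slide": [[0.0015, 0, 0], [0.003, 0, 0], [0.003, 0, 0]], "turn": [0, 0, 0]}}

```text
time_s: 15.5
ee_pos: [0.3506, -0.2504, 0.0684]
tcp_rot: [[-0.002, 0.994, -0.105], [0.001, -0.105, -0.994], [-1.0, -0.002, -0.001]]
wrist_force: [-4.6, 3.3, -0.6]
width: 0.131
```

Run:
```python
from h import *
s=state(); print(s['time_s'],s['ee_pos'],s['wrist_force'])
c=grab('side','d10'); crop(c,'d10c',240,220,340,300,7)
```

```text
15.5 [ 0.35062745 -0.25036509  0.06838946] [-4.62572491  3.30304087 -0.62110301]
```

View pics/d10c.png

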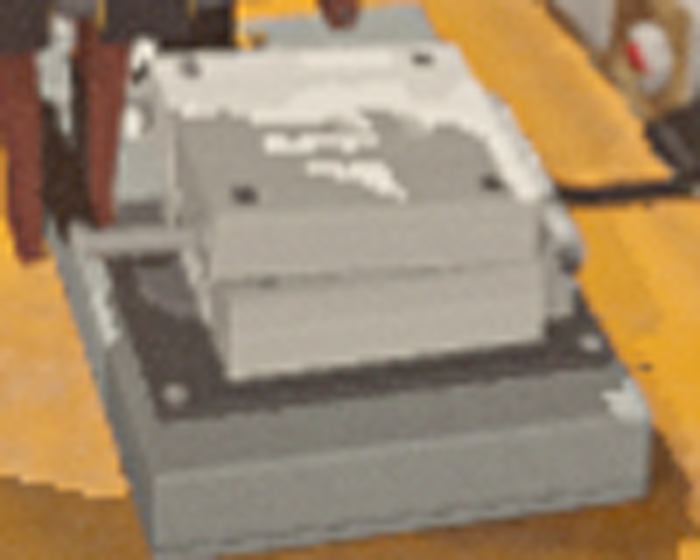

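Request:
{"fn": "servo_tool", "kwargs": {"slide": [[0.002, 0, 0], [0.002, 0, 0]], "turn": [0, 0]}}

```text
time_s: 15.8
ee_pos: [0.3504, -0.2503, 0.0664]
tcp_rot: [[-0.002, 0.994, -0.105], [0.001, -0.105, -0.994], [-1.0, -0.002, -0.001]]
wrist_force: [-5.4, 3.5, 3.2]
width: 0.133
```

Request:
{"fn": "servo_tool", "kwargs": {"slide": [[0, 0, 0], [0, 0, 0], [0, 0, 0], [0, 0, 0]], "turn": [0, 0, 0, 0], "fingers": 0.032}}

```text
time_s: 16.3
ee_pos: [0.3519, -0.251, 0.0668]
tcp_rot: [[0.001, 0.994, -0.105], [-0.001, -0.105, -0.994], [-1.0, 0.001, 0.0]]
wrist_force: [0.1, -0.3, -0.9]
width: 0.366
```

Request:
{"fn": "servo_tool", "kwargs": {"slide": [[-0.01, 0, 0], [-0.04, 0, 0], [-0.1, 0, 0], [-0.14, 0.03, 0], [-0.16, 0.08, 0.01], [-0.16, 0.09, 0.015], [-0.16, 0.09, 0.015]], "turn": [0, 0, 0, 0, 0, 0, 0]}}

```text
time_s: 17.18
ee_pos: [0.4387, -0.2752, 0.2263]
tcp_rot: [[-0.001, 0.994, -0.105], [-0.0, -0.105, -0.994], [-1.0, -0.001, 0.0]]
wrist_force: [-0.2, -0.6, -0.7]
width: 0.362
```

Run:
```python
from h import *
s=state(); print(s['time_s'],s['ee_pos'],s['wrist_force'],np.arctan2(s['tcp_rot'][1,1],s['tcp_rot'][0,1]))
c=grab('wrist','w11'); cv2.imwrite('pics/w11b.png',cv2.resize(c['im'][:,:,::-1],None,fx=1.5,fy=1.5))
c=grab('side','d11'); crop(c,'d11c',240,220,340,300,7)
```

```text
17.175 [ 0.4387203  -0.27516244  0.22625173] [-0.22012733 -0.57455989 -0.65846713] -0.10543951912001684
```

View pics/d11c.png

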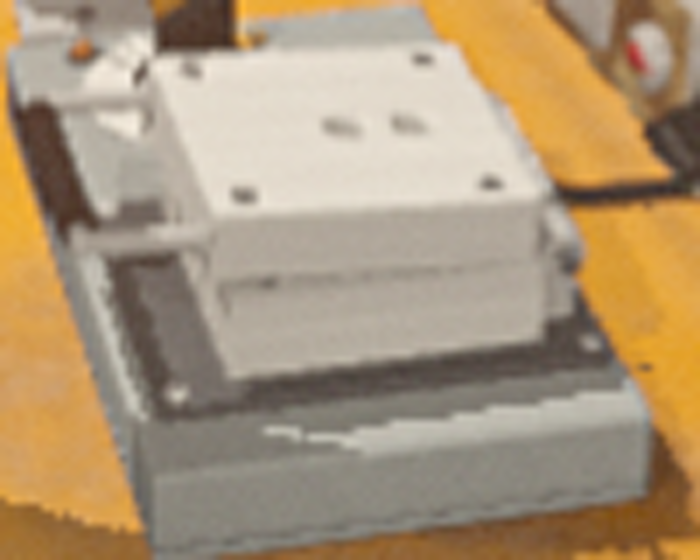

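View pics/w11b.png

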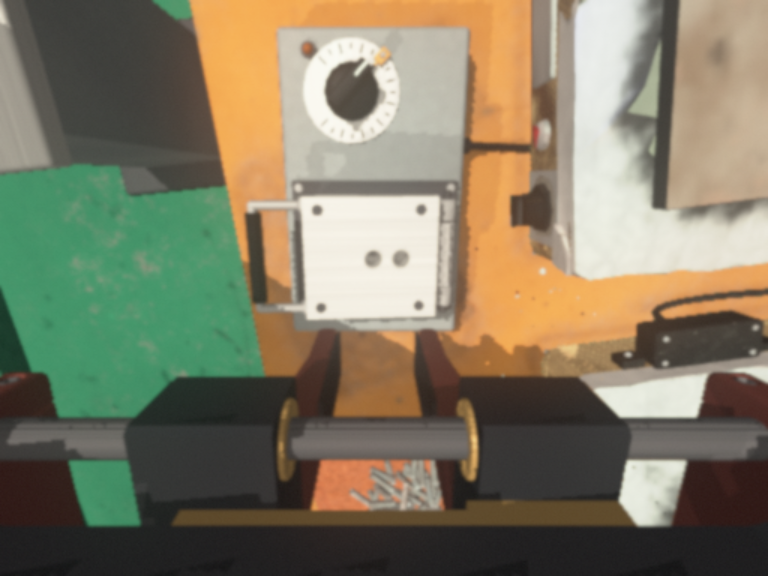

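Run:
```python
from h import *
c=load('w11'); crop(c,'w11c',190,120,310,230,6)
crop(c,'w11d',195,20,275,100,8)
```

```text
(no output)
```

View pics/w11c.png

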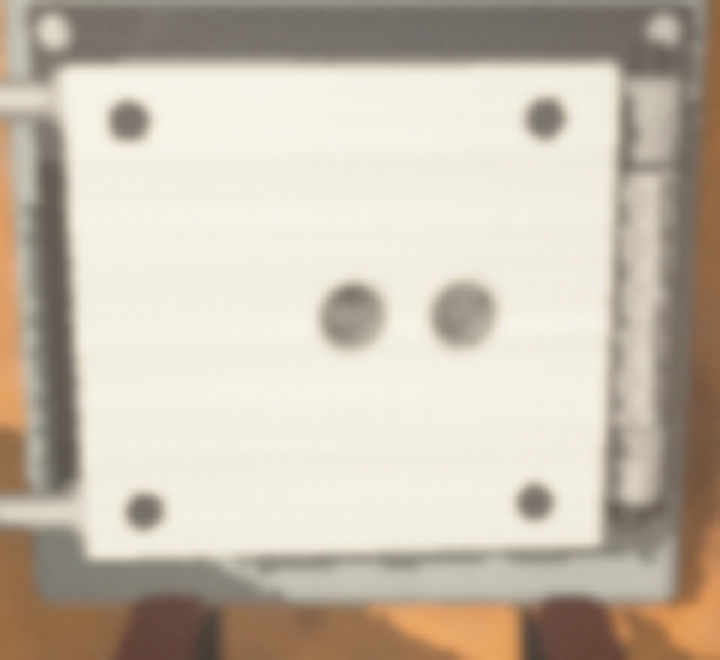

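View pics/w11d.png

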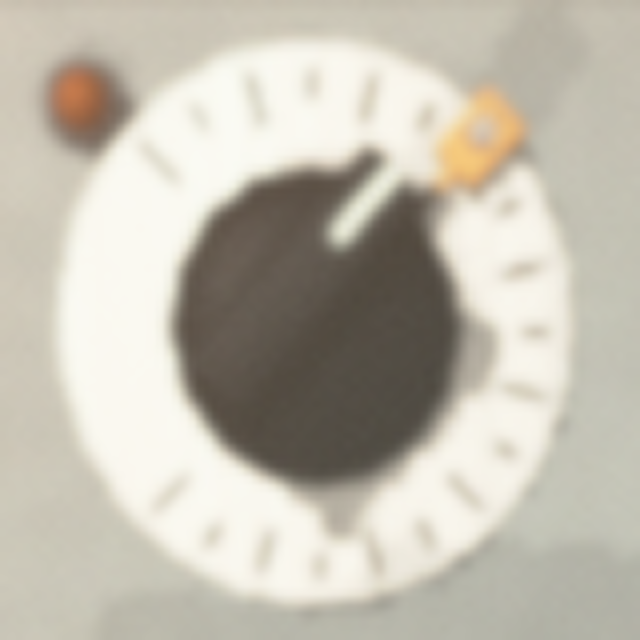

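Run:
```python
from h import *
c=load('w11')
g=c['im'].astype(int).max(2)[120:230,190:310]
m=(g<200).astype(np.uint8)
n,l,st,ce=cv2.connectedComponentsWithStats(m)
for i in range(1,n):
    if 20<st[i,4]<200:
        u,v=ce[i]+[190,120]; print(st[i].tolist(),(u,v),onz(c,u,v,.0962).round(4),onz(c,u,v,.0962).round(4))
# rough hinge geometry
yaw=-.105; ux=np.array([np.cos(yaw),np.sin(yaw)])
h=onz(c,190+351/6-.4,120+315/6-.4,.0963)[:2]; gte=onz(c,190+463/6-.4,120+315/6-.4,.0948)[:2]
print(h,gte,(gte-h),np.arctan2(*(gte-h)[::-1]))
A=onz(c,190+128/6,120+120/6,.0985);B=onz(c,190+144/6,120+511/6,.0985);print('lid yaw',np.arctan2(A[1]-B[1],A[0]-B[0])-np.pi/2)
A=onz(c,190+545/6,120+118/6,.0935);B=onz(c,190+535/6,120+502/6,.0935);print('lid yaw',np.arctan2(A[1]-B[1],A[0]-B[0])-np.pi/2)
for t in ('side0','d11'):
    pass
c=load('d11'); crop(c,'d11h',275,225,315,250,16)
```

```text
[18, 17, 7, 7, 39] (np.float64(211.0), np.float64(139.5897435897436)) [ 0.4017 -0.2213  0.0962] [ 0.4017 -0.2213  0.0962]
[87, 16, 7, 7, 38] (np.float64(280.4473684210526), np.float64(139.10526315789474)) [ 0.4755 -0.2286  0.0962] [ 0.4755 -0.2286  0.0962]
[53, 47, 11, 11, 91] (np.float64(248.1978021978022), np.float64(171.97802197802199)) [ 0.4373 -0.2604  0.0962] [ 0.4373 -0.2604  0.0962]
[72, 47, 10, 11, 90] (np.float64(266.5777777777778), np.float64(171.9111111111111)) [ 0.4575 -0.2625  0.0962] [ 0.4575 -0.2625  0.0962]
[86, 81, 6, 6, 30] (np.float64(278.6333333333333), np.float64(203.36666666666667)) [ 0.4679 -0.3002  0.0962] [ 0.4679 -0.3002  0.0962]
[21, 82, 6, 6, 32] (np.float64(213.5), np.float64(204.5)) [ 0.3939 -0.2937  0.0962] [ 0.3939 -0.2937  0.0962]
[ 0.43722973 -0.26050502] [ 0.45775259 -0.26298153] [ 0.02052286 -0.00247651] -0.12008998324760765
lid yaw -0.10434677903796508
lid yaw -0.10312574306984978
```

View pics/d11h.png

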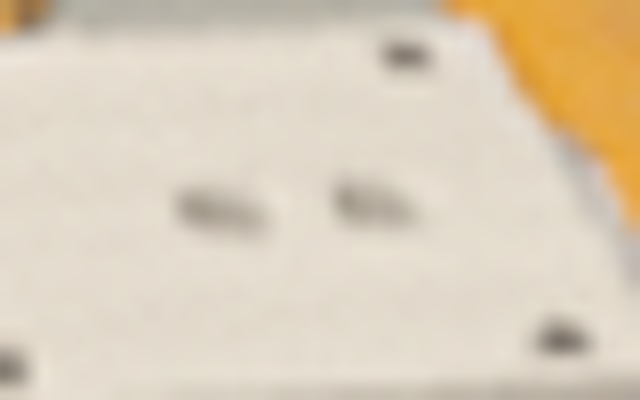

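Request:
{"fn": "servo_tool", "kwargs": {"slide": [[-0.01, 0, -0.04], [-0.01, -0.005, -0.09], [-0.01, -0.01, -0.145], [-0.01, -0.015, -0.2], [-0.01, -0.018, -0.25], [-0.01, -0.018, -0.275], [-0.01, -0.018, -0.275], [-0.01, -0.018, -0.275]], "turn": [0, 0, 0, -0.05, -0.105, -0.105, -0.105, -0.105], "fingers": 0.05}}

```text
time_s: 18.27
ee_pos: [0.4494, -0.0012, 0.2363]
tcp_rot: [[-0.001, 1.0, -0.002], [-0.001, -0.002, -1.0], [-1.0, -0.001, 0.001]]
wrist_force: [0.7, -0.8, -0.8]
width: 0.573
```

Run:
```python
from h import *
s=state(); print(s['time_s'],s['ee_pos'],s['wrist_force'],np.arctan2(s['tcp_rot'][1,1],s['tcp_rot'][0,1]))
c=grab('wrist','w12'); cv2.imwrite('pics/w12b.png',cv2.resize(c['im'][:,:,::-1],None,fx=1.5,fy=1.5))
c=load('scene0'); crop(c,'s0r',205,170,305,250,7)
```

```text
18.275 [ 0.44938113 -0.00123338  0.23628593] [ 0.73317318 -0.79985129 -0.75935128] -0.0017745501101993535
```

View pics/w12b.png

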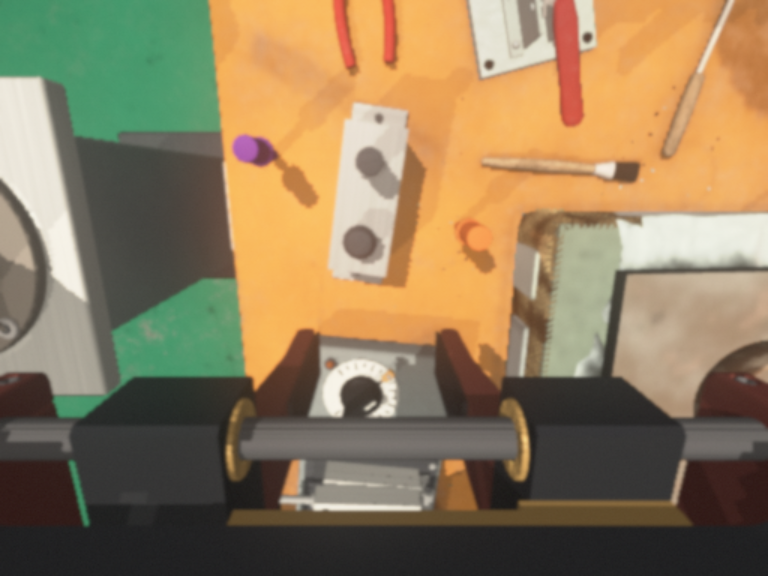

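View pics/s0r.png

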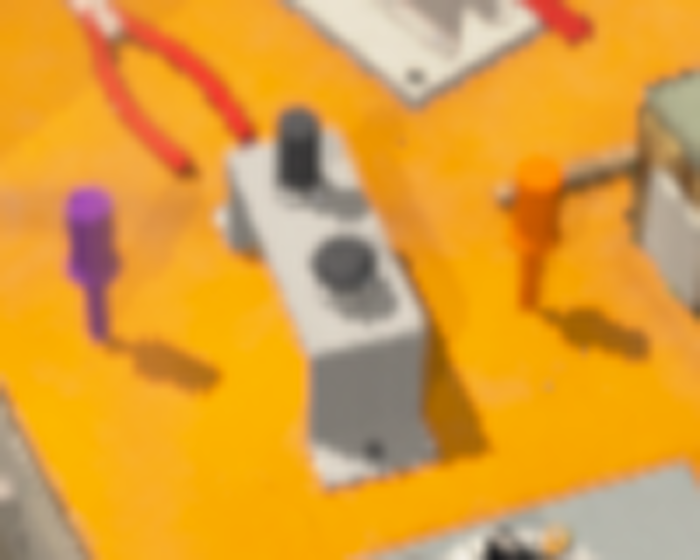

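Four pin-like things show in w12b:
- purple at (248,149), ruled out by colour
- orange at (474,235), ruled out by colour
- dark mushroom head at (359,241), which is the short pin
- plain dark cylinder at (371,162), which fits the long core pin

I'll confirm the last one in an enlarged crop and measure it.

Run:
```python
from h import *
c=load('w12'); u0,v0=205,55; crop(c,'w12c',u0,v0,305,195,6)
g=c['im'].astype(int); m=((g.max(2)<95)).astype(np.uint8)[85:130,230:275]
n,l,st,ce=cv2.connectedComponentsWithStats(m)
for i in range(1,n):
    if st[i,4]>20: u,v=ce[i]+[230,85]; print(st[i],(u,v),onz(c,u,v,.103).round(4),onz(c,u,v,.085).round(4))
P=cloud(c)[85:130,230:275]; k=(P[...,2]>.095)&(P[...,2]<.12); print(k.sum(),P[k].mean(0),P[k][:,2].max()); 
x=P[k]; print(x.min(0),x.max(0))
P=cloud(c)[135:185,215:265]; k=(P[...,2]>.072); print('short',P[k].mean(0),P[k].max(0))
for t in ('scene0','side0'):
    P=cloud(load(t)); k=(P[...,2]>.07)&(P[...,2]<.12)&(abs(P[...,0]-.44)<.025)&(abs(P[...,1]-.075)<.025); print(t,k.sum(),P[k].min(0).round(4),P[k].max(0).round(4))
```

```text
284 [0.44457388 0.08130198 0.10302265] 0.10484189107273989
[0.43489287 0.07156087 0.10065007] [0.45383129 0.0905817  0.10484189]
short [0.43653579 0.02370654 0.09618279] [0.44999665 0.07004404 0.39844092]
scene0 79 [0.4322 0.0703 0.0701] [0.4513 0.0922 0.1061]
side0 95 [0.4322 0.07   0.0702] [0.4513 0.0931 0.1043]
```

View pics/w12c.png

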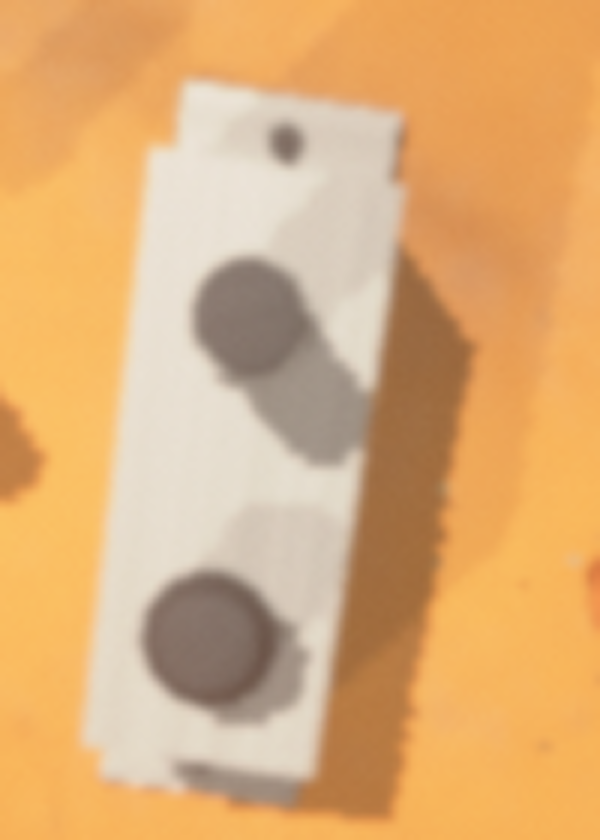

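Request:
{"fn": "servo_tool", "kwargs": {"slide": [[0, -0.003, -0.04], [0.03, -0.0048, -0.0825], [0.08, -0.0048, -0.0825], [0.11, -0.0048, -0.0825], [0.11, -0.0048, -0.0825]], "turn": [0, 0, 0, 0, 0]}}

```text
time_s: 18.95
ee_pos: [0.4438, 0.0809, 0.125]
tcp_rot: [[-0.005, 1.0, -0.002], [-0.002, -0.002, -1.0], [-1.0, -0.005, 0.002]]
wrist_force: [-0.2, -0.9, 0.3]
width: 0.57
```

Run:
```python
from h import *
s=state(); print(s['time_s'],s['ee_pos'],s['wrist_force'],np.arctan2(s['tcp_rot'][1,1],s['tcp_rot'][0,1]))
```

```text
18.95 [0.44384894 0.08094182 0.12499305] [-0.21219123 -0.92237795  0.31761604] -0.002172714776022137
```

Request:
{"fn": "servo_tool", "kwargs": {"slide": [[0.025, 0, 0], [0.05, 0, 0], [0.056, 0, 0], [0.056, 0, 0]], "turn": [0, 0, 0, 0]}}

```text
time_s: 19.45
ee_pos: [0.4462, 0.0825, 0.0716]
tcp_rot: [[0.001, 1.0, -0.001], [0.0, -0.001, -1.0], [-1.0, 0.001, -0.0]]
wrist_force: [-0.3, 0.2, -0.2]
width: 0.567
```

Request:
{"fn": "servo_tool", "kwargs": {"slide": [[0, 0, 0], [0, 0, 0], [0, 0, 0], [0, 0, 0], [0, 0, 0]], "turn": [0, 0, 0, 0, 0], "fingers": 0.0, "force": 45}}

```text
time_s: 20.08
ee_pos: [0.4455, 0.0829, 0.0709]
tcp_rot: [[-0.0, 1.0, 0.0], [0.0, 0.0, -1.0], [-1.0, -0.0, -0.0]]
wrist_force: [-1.0, -1.2, 6.0]
width: 0.215
```

Request:
{"fn": "servo_tool", "kwargs": {"slide": [[-0.01, 0, 0], [-0.04, 0, 0], [-0.09, 0, 0], [-0.12, 0, 0.03], [-0.12, 0, 0.08], [-0.12, 0, 0.13], [-0.12, 0, 0.16]], "turn": [0, 0, 0, 0, 0, 0, 0]}}

```text
time_s: 20.95
ee_pos: [0.4451, -0.0797, 0.1912]
tcp_rot: [[0.001, 1.0, -0.003], [-0.0, -0.003, -1.0], [-1.0, 0.001, 0.0]]
wrist_force: [0.1, 0.9, -2.4]
width: 0.221
```

Run:
```python
from h import *
s=state(); print(s['time_s'],s['ee_pos'],s['wrist_force'],s['width'],np.arctan2(s['tcp_rot'][1,1],s['tcp_rot'][0,1]))
c=grab('side','d13'); e=s['ee_pos']; print(proj(c,e)); u,v=proj(c,e).astype(int); crop(c,'d13c',u-40,v-40,u+40,v+50,7)
c=grab('scene','s13'); print(proj(c,e));u,v=proj(c,e).astype(int); crop(c,'s13c',u-40,v-40,u+40,v+50,7)
```

```text
20.95 [ 0.44505245 -0.07966241  0.19122923] [ 0.11952649  0.94259845 -2.40027635] 0.22111076491718992 -0.0025764363154298247
[265.75168228 163.48579874]
[276.8435928  203.48920665]
```

View pics/d13c.png

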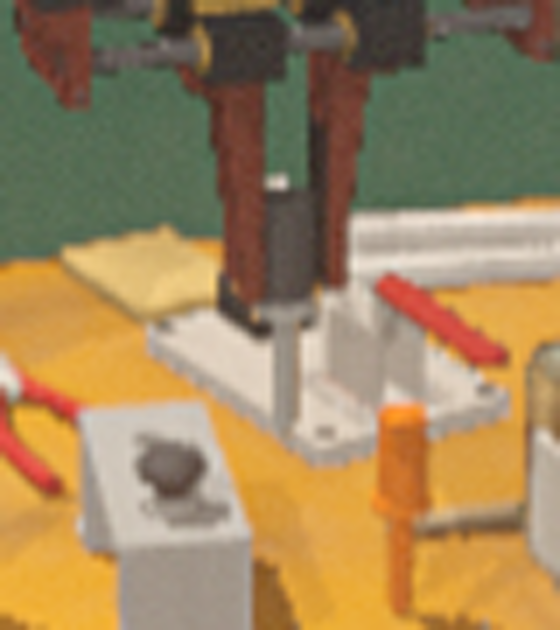

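View pics/s13c.png

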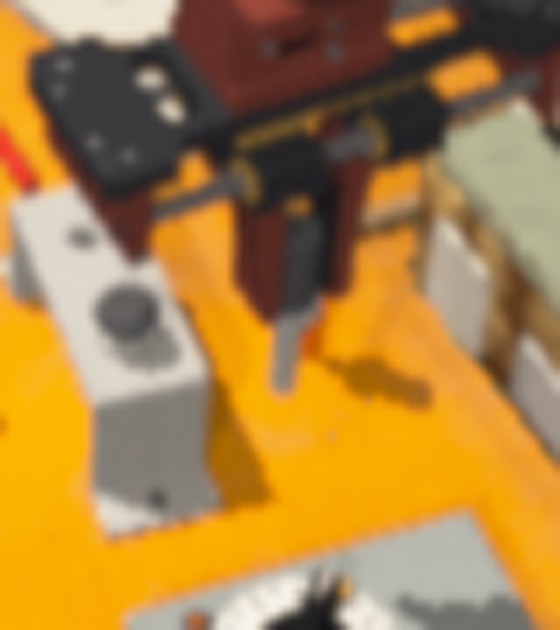

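Run:
```python
from h import *
a=load('d13');b=load('s13')
def tri(p,q):
    e1,r1=ray(a,*p);e2,r2=ray(b,*q);r1/=np.linalg.norm(r1);r2/=np.linalg.norm(r2)
    t=np.linalg.lstsq(np.c_[r1,-r2],e2-e1,rcond=None)[0]; x=e1+t[0]*r1;y=e2+t[1]*r2; return (x+y)/2,np.linalg.norm(x-y)
f=lambda x,y:(225+x/7-.43,123+y/7-.43); g=lambda x,y:(236+x/7-.43,163+y/7-.43)
print('tip',tri(f(285,432),g(283,393)))
print('collar mid',tri(f(285,312),g(303,310)))
for z in (.139,.183,.19): print(z,onz(a,*f(286,432),z),) if z==.139 else None
T=np.array([.4451,-.0797,.1912])
for d in (.053,.012): print(d,'side',(proj(a,T-[0,0,d])-[225,123])*7+3,'scene',(proj(b,T-[0,0,d])-[236,163])*7+3)
```

```text
tip (array([ 0.44191413, -0.08646253,  0.14135503]), np.float64(7.390820366879407e-05))
collar mid (array([ 0.44342109, -0.08866462,  0.18689669]), np.float64(0.0050677666300087))
0.139 [ 0.44377454 -0.08186789  0.139     ]
0.053 side [287.66979289 431.00259432] scene [281.13730259 383.05075709]
0.012 side [288.26075894 319.73170189] scene [287.2175126  309.02526716]
```

Request:
{"fn": "servo_tool", "kwargs": {"slide": [[0, -0.002, 0.04], [0, -0.004, 0.09], [0, -0.006, 0.14], [0.01, -0.0086, 0.179], [0.026, -0.0086, 0.179], [0.026, -0.0086, 0.179], [0.026, -0.0086, 0.179]], "turn": [0, 0, 0, 0, 0, 0, 0]}}

```text
time_s: 21.92
ee_pos: [0.4374, -0.2544, 0.1648]
tcp_rot: [[-0.0, 1.0, 0.003], [0.001, 0.003, -1.0], [-1.0, -0.0, -0.001]]
wrist_force: [-0.2, 0.2, -1.2]
width: 0.219
```

Run:
```python
from h import *
s=state(); print(s['time_s'],s['ee_pos'],s['wrist_force'],s['width'],np.arctan2(s['tcp_rot'][1,1],s['tcp_rot'][0,1]))
e=s['ee_pos']
c=grab('side','d14'); u,v=proj(c,e).astype(int); print(u-40,v-25);crop(c,'d14c',u-40,v-25,u+40,v+45,9)
c=grab('scene','s14'); u,v=proj(c,e).astype(int);print(u-40,v-25); crop(c,'s14c',u-40,v-25,u+40,v+45,9)
```

```text
21.925 [ 0.43742769 -0.2544278   0.16476593] [-0.20933728  0.16591068 -1.18704091] 0.218511861605331 0.0025152373523966713
249 182
270 238
```

View pics/d14c.png

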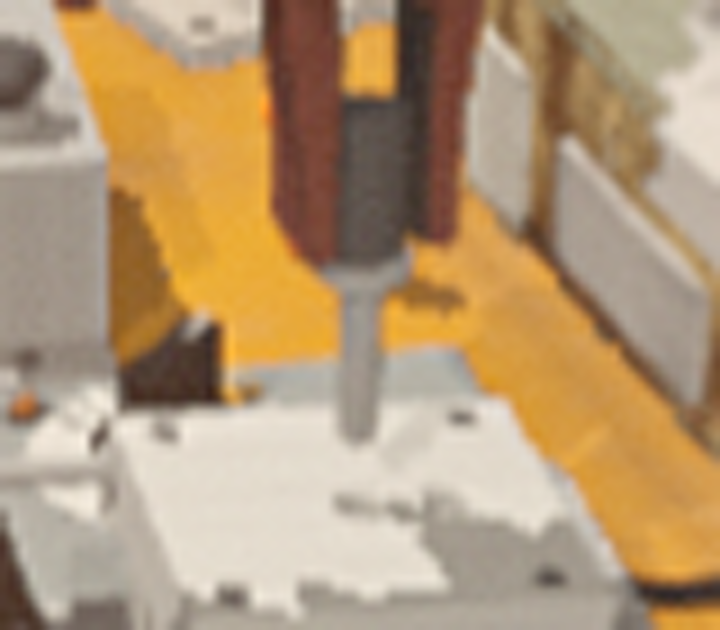

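View pics/s14c.png

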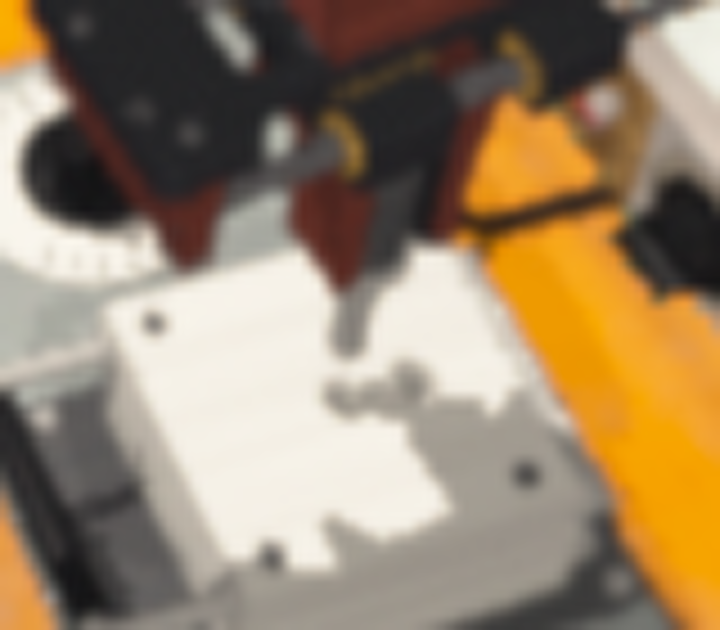

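Request:
{"fn": "servo_tool", "kwargs": {"slide": [[0.005, 0, 0], [0.005, 0, 0], [0.005, 0, 0]], "turn": [0, 0, 0]}}

```text
time_s: 22.4
ee_pos: [0.4369, -0.2561, 0.1597]
tcp_rot: [[0.0, 1.0, -0.0], [0.0, -0.0, -1.0], [-1.0, 0.0, -0.0]]
wrist_force: [-0.6, 0.0, -0.9]
width: 0.221
```

Run:
```python
from h import *
s=state(); print(s['time_s'],s['ee_pos'],s['wrist_force'],np.arctan2(s['tcp_rot'][1,1],s['tcp_rot'][0,1]))
e=s['ee_pos']
c=grab('side','d15'); crop(c,'d15c',270,200,310,250,14)
print('side: hole pred',(proj(c,[.4373,-.2604,.0963])-[270,200])*14+7,'tip pred',(proj(c,e-[0,.0016,.053])-[270,200])*14+7)
c=grab('scene','s15'); crop(c,'s15c',290,255,330,300,14)
print('scene: hole pred',(proj(c,[.4373,-.2604,.0963])-[290,255])*14+7,'tip pred',(proj(c,e-[0,.0016,.053])-[290,255])*14+7)
```

```text
22.4 [ 0.43690003 -0.25612779  0.15967628] [-0.61792015  0.03602453 -0.92344804] -2.0908452823449338e-05
side: hole pred [279.79024812 541.49427641] tip pred [272.7833312  473.22401806]
scene: hole pred [269.58544821 387.70029408] tip pred [266.04063506 343.3856558 ]
```

View pics/d15c.png

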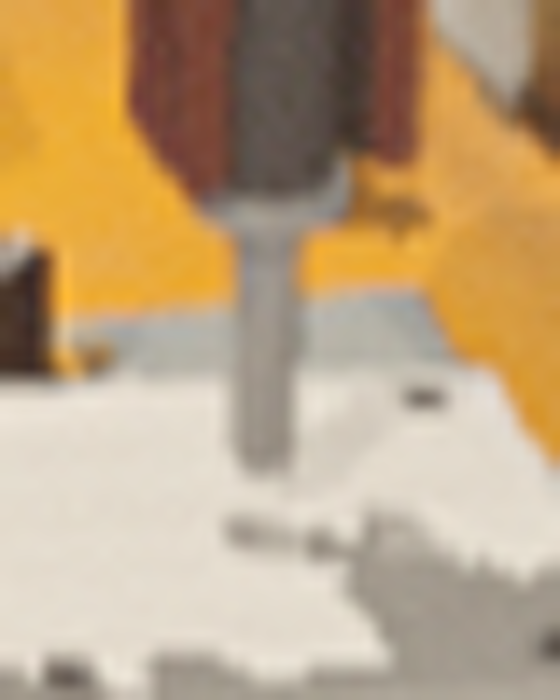

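View pics/s15c.png

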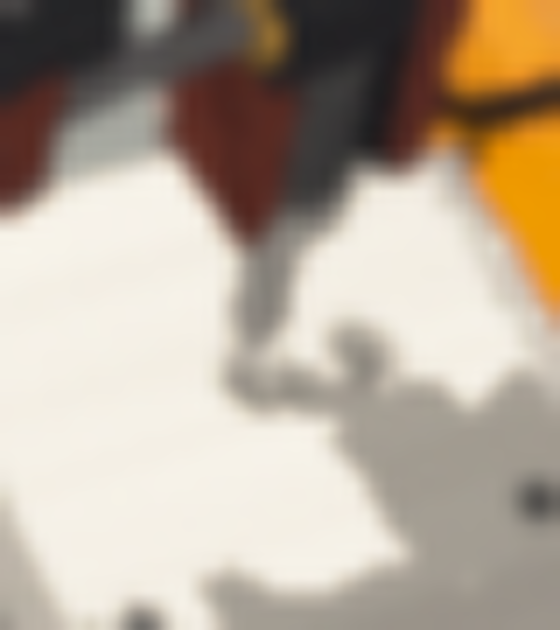

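Run:
```python
from h import *
for t,o in (('d15',[270,200]),('s15',[290,255])):
    c=load(t); f=lambda P:(proj(c,P)-o)*14+7
    print(t,'hole',f([.4373,-.2604,.0963]),'gate',f([.4572,-.2625,.0948]))
    for d in ([1e-3,0,0],[0,1e-3,0],[0,0,1e-3]): print('   per mm',f(np.array([.4373,-.2604,.0963])+d)-f([.4373,-.2604,.0963]))
```

```text
d15 hole [279.79024812 541.49427641] gate [409.04702464 535.38622135]
   per mm [ 6.28429967 -1.0950796 ]
   per mm [-2.4071629  -3.37524752]
   per mm [ 0.18988825 -5.73631636]
s15 hole [269.58544821 387.70029408] gate [374.14615178 356.63010207]
   per mm [ 5.00331697 -2.30116894]
   per mm [-3.16892366 -4.67315742]
   per mm [ 0.67049336 -3.1307711 ]
```

Request:
{"fn": "servo_tool", "kwargs": {"slide": [[0, -0.0004, 0.0026], [0.004, -0.0004, 0.0026], [0.008, -0.0004, 0.0026], [0.012, -0.0004, 0.0026], [0.015, -0.0004, 0.0026], [0.015, -0.0004, 0.0026]], "turn": [0, 0, 0, 0, 0, 0], "force": 50}}

```text
time_s: 23.25
ee_pos: [0.4367, -0.2589, 0.1445]
tcp_rot: [[0.0, 1.0, 0.0], [-0.0, 0.0, -1.0], [-1.0, 0.0, 0.0]]
wrist_force: [1.5, -1.5, -1.5]
width: 0.219
```

Request:
{"fn": "servo_tool", "kwargs": {"slide": [[0.003, 0, 0], [0.006, 0, 0], [0.009, 0, 0], [0.009, 0, 0]], "turn": [0, 0, 0, 0]}}

```text
time_s: 23.75
ee_pos: [0.4366, -0.2588, 0.1355]
tcp_rot: [[0.0, 1.0, -0.0], [-0.0, -0.0, -1.0], [-1.0, 0.0, 0.0]]
wrist_force: [1.5, -0.4, -1.8]
width: 0.22
```

Run:
```python
from h import *
s=state(); print(s['time_s'],s['ee_pos'],s['wrist_force'],s['ft_torque'])
c=grab('side','d16'); crop(c,'d16c',250,190,330,265,9)
```

```text
23.75 [ 0.43662444 -0.2588362   0.13549386] [ 1.48960736 -0.39230443 -1.80968004] [-0.19199276 -0.34671151  0.00371642]
```

View pics/d16c.png

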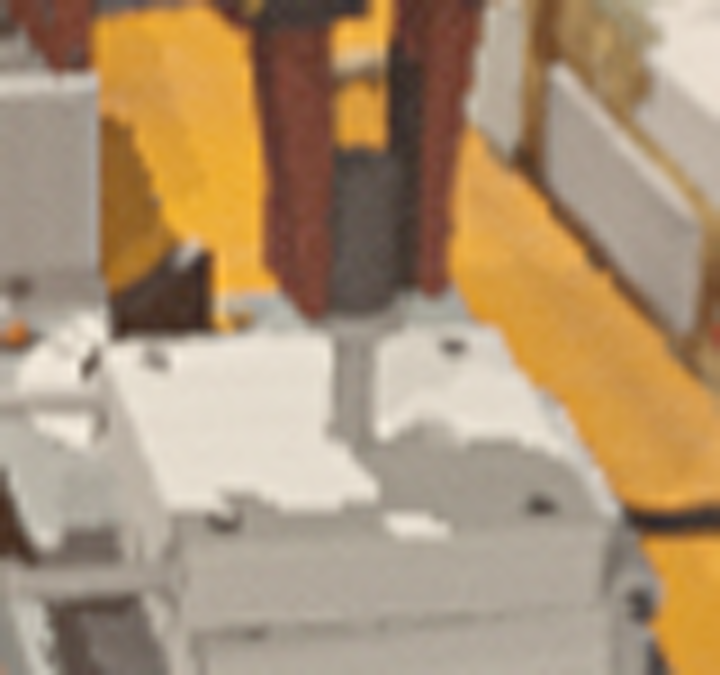

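Request:
{"fn": "servo_tool", "kwargs": {"slide": [[0.004, 0, 0], [0.008, 0, 0], [0.012, 0, 0], [0.016, 0, 0], [0.019, 0, 0], [0.019, 0, 0]], "turn": [0, 0, 0, 0, 0, 0]}}

```text
time_s: 24.55
ee_pos: [0.4366, -0.2588, 0.1165]
tcp_rot: [[0.0, 1.0, -0.0], [-0.0, -0.0, -1.0], [-1.0, 0.0, 0.0]]
wrist_force: [1.4, -1.1, -2.7]
width: 0.221
```

Request:
{"fn": "servo_tool", "kwargs": {"slide": [[0.002, -0.0004, 0], [0.004, -0.0006, 0], [0.006, -0.0006, 0], [0.008, -0.0006, 0], [0.01, -0.0006, 0], [0.01, -0.0006, 0]], "turn": [0, 0, 0, 0, 0, 0]}}

```text
time_s: 25.3
ee_pos: [0.4361, -0.2589, 0.1066]
tcp_rot: [[0.0, 1.0, -0.0], [-0.0, -0.0, -1.0], [-1.0, 0.0, 0.0]]
wrist_force: [3.3, -1.4, -0.6]
width: 0.221
```

Request:
{"fn": "servo_tool", "kwargs": {"slide": [[0.0015, -0.0002, 0], [0.003, -0.0004, 0], [0.0045, -0.0008, 0], [0.006, -0.001, 0], [0.0065, -0.001, 0], [0.0065, -0.001, 0]], "turn": [0, 0, 0, 0, 0, 0], "force": 60}}

```text
time_s: 26.05
ee_pos: [0.4351, -0.259, 0.1012]
tcp_rot: [[0.001, 1.0, -0.0], [0.0, -0.0, -1.0], [-1.0, 0.001, -0.0]]
wrist_force: [-0.4, -0.0, 13.3]
width: 0.221
```

Run:
```python
from h import *
s=state(); print(s['time_s'],s['ee_pos'],s['wrist_force'],s['ft_torque'])
c=grab('side','d17'); crop(c,'d17c',250,190,330,265,9)
```

```text
26.05 [ 0.43509838 -0.25898682  0.10117025] [-0.44994149 -0.0250316  13.31785516] [-0.04931149  0.15282145 -0.02962814]
```

View pics/d17c.png

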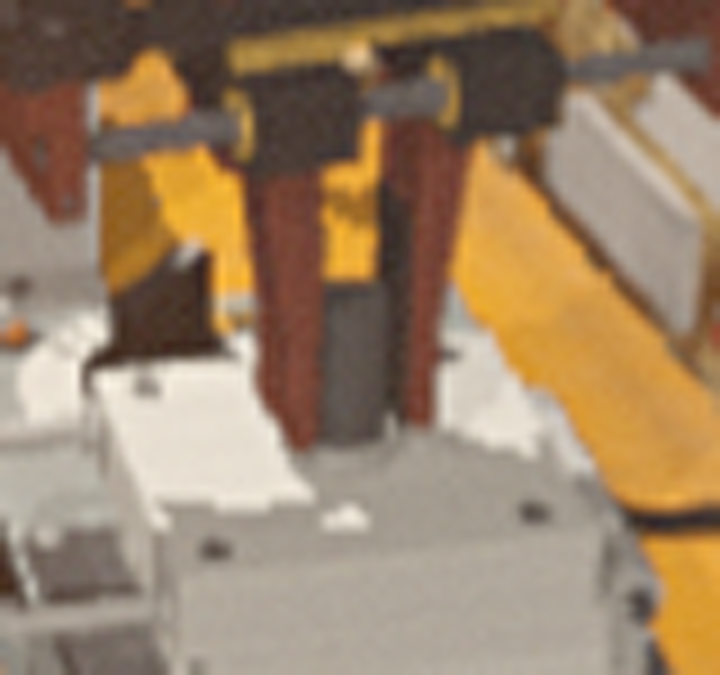

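Request:
{"fn": "servo_tool", "kwargs": {"slide": [[0.0005, 0, 0], [0.001, 0, 0], [0.001, 0, 0], [0.001, 0, 0]], "turn": [0, 0, 0, 0]}}

```text
time_s: 26.6
ee_pos: [0.4351, -0.259, 0.1011]
tcp_rot: [[0.001, 1.0, -0.001], [0.001, -0.001, -1.0], [-1.0, 0.001, -0.001]]
wrist_force: [-4.2, 1.6, 24.5]
width: 0.214
```

Run:
```python
from h import *
s=state(); print(s['time_s'],s['ee_pos'],s['wrist_force'],s['ft_torque'],s['width'])
c=grab('side','d18'); crop(c,'d18c',240,215,340,290,7)
c=grab('scene','s18'); crop(c,'s18c',245,225,350,320,7)
```

```text
26.6 [ 0.43513614 -0.25902531  0.10106377] [-4.18210211  1.55095514 24.45133006] [ 0.41589448  0.8836309  -0.00946683] 0.2136323011933848
```

View pics/d18c.png

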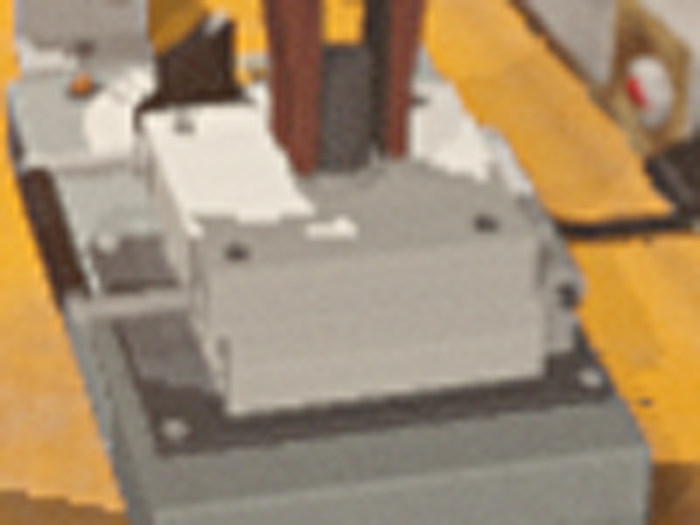

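View pics/s18c.png

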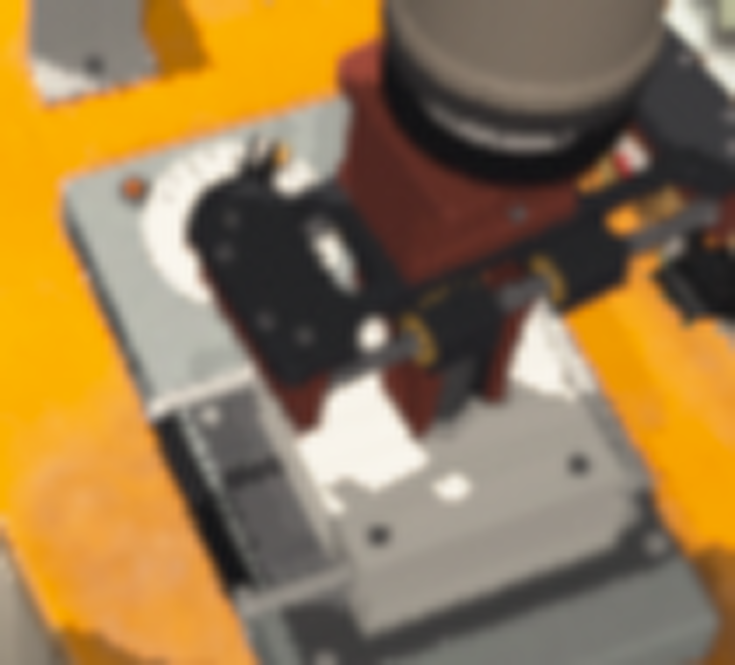

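Run:
```python
from h import *
for t in ('d11','d18'):
    c=load(t); P=cloud(c)
    k=(abs(P[...,0]-.352)<.015)&(abs(P[...,1]+.252)<.03)&(P[...,2]>.06)&(P[...,2]<.12)&(c['im'].max(2)<90)
    print(t,k.sum(),'bar z',P[k][:,2].mean().round(4))
    k=(P[...,0]>.395)&(P[...,0]<.405)&(P[...,1]<-.24)&(P[...,1]>-.285)&(P[...,2]>.08)&(P[...,2]<.11); print('  top at x=.40',np.median(P[k][:,2]).round(4))
from plant import job_done
s=state(); print(s['wrist_force'],s['time_s'])
job_done()
```

```text
d11 65 bar z 0.0971
  top at x=.40 0.1002
d18 64 bar z 0.0874
  top at x=.40 0.0934
[-4.26547791  2.08677578 23.40762762] 26.7
the job is handed in; nothing more can be done
```

The job is done and handed in at about 27 s. The pin is still gripped and pressing at about 24 N, and the mould looks shut flush.

- **Dial:** I gripped it, turned it clockwise to the brass mark, then corrected it by about 0.03 rad. The close-up after that showed the pointer and mark within about 0.01 rad of each other. I checked it again after the lid was down and found no change. During the final press the gripper partly hid the dial.
- **Upper half:** I took it by its bar handle and lowered it along its arc until it rested on the plungers. I let go less than a few millimetres above rest, so it did not drop.
- **Core pin:** I took the plain dark cylinder from the far rack hole and left the mushroom-headed pin there. It went down through the pin hole, not the gate, and into the lower hole with only small side forces.
- **Final press:** Raising the push from 13 N to 24 N moved the tool only about 0.1 mm. In the side camera the gap is gone, the bar handle dropped 9.7 mm and the block's top near the free edge dropped 6.8 mm.

**Checks that disagreed:**
- The block's top near the free edge read 93.4 mm against 92 mm expected. That is within the stated 2 mm calibration.
- On the first dial grip there was an unexplained upward wrist force of about 19 N, so I made the second grip slightly higher.

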